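# Set up the slide-staining station

## Task

Set up the staining station: clip every reagent module onto the rail in the bay with tiles of its own colour, hooking its lip under the rail's edge nearer the robot and rocking it down until the orange sprung foot clicks home, and stand every stirring paddle in the grey holder cup, blade down and handle up. Any order will do; there may be two or three of each. Leave the other things on the bench alone.

Things in the scene. Friction and masses are not known exactly. Their poses are not given: they have to be found in the camera images.
- station: Fixed base plate 130 x 270 x 6 mm with a steel rail 250 mm long along y; origin on the bench under its middle. To fit a module: raise its +x end 0.35 rad, bring the lip low on the robot's side of the rail, slide it to +x until the rail's edge is in the slot (2 mm short of the slot's end is right), let the +x end down onto the foot, press its top's +x end.
- module_red: Reagent module, red grip and panels: box 72 x 46 x 40 mm, 160 g. Origin: centre of its seating underside, 14 mm up on the bench; +x away from the robot within 0.4 rad. Grip rib: x -26 to 14, 14 thick in y, z 40 to 70. Press pad: x 20 to 34, z 40. Leg: x -36 to -22, z -14 to 0; lip from it to x -14, z -14 to -8: slot 8 high, 8 deep. Seated: origin and axes on its bay's (x play 2 mm).
- foot_red (a joint): How far the module's orange sprung foot is pushed back to module +x, m: 0 out, 0.006 back; 4 to 8 N. 45-degree wedge, tip at module x 16.5, z -7, between fixed prongs (x 22 to 36, down to z -14). Hooked and let go, the module rests on it tilted about 0.27 rad; pressing the pad with about 10 N (20 at most) clicks it under the rail's far edge.
- bay_red: The red bay: red tiles (18 x 44 mm) on the plate either side of the rail. Origin: on the rail's top, 30 mm above the bench, centre line, mid bay; x across the rail, away from the robot; y along it. Flange: edges at x -20 and 20, 3 mm thick; free space below 21 mm high, 10 mm deep, open outwards. Bays 70 mm apart; order changes.
- module_yellow: Reagent module, yellow grip and panels: box 72 x 46 x 40 mm, 160 g. Origin: centre of its seating underside, 14 mm up on the bench; +x away from the robot within 0.4 rad. Grip rib: x -26 to 14, 14 thick in y, z 40 to 70. Press pad: x 20 to 34, z 40. Leg: x -36 to -22, z -14 to 0; lip from it to x -14, z -14 to -8: slot 8 high, 8 deep. Seated: origin and axes on its bay's (x play 2 mm).
- foot_yellow (a joint): How far the module's orange sprung foot is pushed back to module +x, m: 0 out, 0.006 back; 4 to 8 N. 45-degree wedge, tip at module x 16.5, z -7, between fixed prongs (x 22 to 36, down to z -14). Hooked and let go, the module rests on it tilted about 0.27 rad; pressing the pad with about 10 N (20 at most) clicks it under the rail's far edge.
- bay_yellow: The yellow bay: yellow tiles (18 x 44 mm) on the plate either side of the rail. Origin: on the rail's top, 30 mm above the bench, centre line, mid bay; x across the rail, away from the robot; y along it. Flange: edges at x -20 and 20, 3 mm thick; free space below 21 mm high, 10 mm deep, open outwards. Bays 70 mm apart; order changes.
- module_green: Reagent module, green grip and panels: box 72 x 46 x 40 mm, 160 g. Origin: centre of its seating underside, 14 mm up on the bench; +x away from the robot within 0.4 rad. Grip rib: x -26 to 14, 14 thick in y, z 40 to 70. Press pad: x 20 to 34, z 40. Leg: x -36 to -22, z -14 to 0; lip from it to x -14, z -14 to -8: slot 8 high, 8 deep. Seated: origin and axes on its bay's (x play 2 mm).
- foot_green (a joint): How far the module's orange sprung foot is pushed back to module +x, m: 0 out, 0.006 back; 4 to 8 N. 45-degree wedge, tip at module x 16.5, z -7, between fixed prongs (x 22 to 36, down to z -14). Hooked and let go, the module rests on it tilted about 0.27 rad; pressing the pad with about 10 N (20 at most) clicks it under the rail's far edge.
- bay_green: The green bay: green tiles (18 x 44 mm) on the plate either side of the rail. Origin: on the rail's top, 30 mm above the bench, centre line, mid bay; x across the rail, away from the robot; y along it. Flange: edges at x -20 and 20, 3 mm thick; free space below 21 mm high, 10 mm deep, open outwards. Bays 70 mm apart; order changes.
- paddle_1: Stirring paddle, 160 mm long, 45 g: a blue square handle 12 x 12 mm (x -35 to +55, white band near the +x end) and a thin steel blade 18 mm wide in y, 5 mm thick (x -105 to -35). Origin: on its axis in the handle, a good place to grip across y; x runs along it towards the handle end. It lies flat on the bench, origin 6 mm up, handle end away from the robot.
- paddle_1_tip (a point): The middle of the blade's end, 105 mm from the paddle's origin.
- paddle_2: Stirring paddle, 160 mm long, 45 g: a blue square handle 12 x 12 mm (x -35 to +55, white band near the +x end) and a thin steel blade 18 mm wide in y, 5 mm thick (x -105 to -35). Origin: on its axis in the handle, a good place to grip across y; x runs along it towards the handle end. It lies flat on the bench, origin 6 mm up, handle end away from the robot.
- paddle_2_tip (a point): The middle of the blade's end, 105 mm from the paddle's origin.
- paddle_3: Stirring paddle, 160 mm long, 45 g: a blue square handle 12 x 12 mm (x -35 to +55, white band near the +x end) and a thin steel blade 18 mm wide in y, 5 mm thick (x -105 to -35). Origin: on its axis in the handle, a good place to grip across y; x runs along it towards the handle end. It lies flat on the bench, origin 6 mm up, handle end away from the robot.
- paddle_3_tip (a point): The middle of the blade's end, 105 mm from the paddle's origin.
- cup: Grey square holder cup, fixed, 68 x 68 mm outside, 85 mm high, walls 4 mm, floor about 4 mm; origin: centre of its underside, z up.
- dropper_yellow: Bystander: white dropper bottle with yellow cap, 32 mm across, 85 mm high; origin: centre of its underside. Leave it alone.
- dropper_red: Bystander: white dropper bottle with red cap, 32 mm across, 85 mm high; origin: centre of its underside. Leave it alone.
- vial_green: Bystander: green vial, 24 mm across, 55 mm high; origin: centre of its underside. Leave it alone.
- timer: Bystander: white bench timer 75 x 62 x 16 mm; origin: centre of its underside. Leave it alone.
- slide_box: Bystander: blue slide box 75 x 30 x 30 mm; origin: centre of its underside. Leave it alone.
Not all that is in view belongs to the job. Leave any purple look-alike of the module_red alone.

How it is judged:
At the end, for the whole second after the job is handed in: Each module sits in its colour's bay (12 mm along, 5 mm across, 3 mm height, tilt < 0.06, turn < 0.12 rad), foot sprung out (< 1.5 mm back); each paddle stands in the cup, blade end inside the walls and < 25 mm above the cup's underside, handle up, leaning < 0.8 rad; all at rest (x of module_red in the frame of bay_red between -0.005 and 0.005 m and y of module_red in the frame of bay_red between -0.012 and 0.012 m and z of module_red in the frame of bay_red between -0.003 and 0.003 m and angle between each of module_red, module_yellow, module_green's own z axis and vertical below 0.06 rad and angle between the x axis of module_red and the x axis of bay_red, either way round below 0.12 rad and value of joint each of foot_red, foot_yellow, foot_green below 0.0015 m and linear speed of each of module_red, module_yellow, module_green, paddle_1, paddle_2, paddle_3 below 0.02 m/s and x of module_yellow in the frame of bay_yellow between -0.005 and 0.005 m and y of module_yellow in the frame of bay_yellow between -0.012 and 0.012 m and z of module_yellow in the frame of bay_yellow between -0.003 and 0.003 m and angle between the x axis of module_yellow and the x axis of bay_yellow, either way round below 0.12 rad and x of module_green in the frame of bay_green between -0.005 and 0.005 m and y of module_green in the frame of bay_green between -0.012 and 0.012 m and z of module_green in the frame of bay_green between -0.003 and 0.003 m and angle between the x axis of module_green and the x axis of bay_green, either way round below 0.12 rad and x of paddle_1_tip in the frame of cup between -0.034 and 0.034 m and y of paddle_1_tip in the frame of cup between -0.034 and 0.034 m and z of each of paddle_1_tip, paddle_2_tip, paddle_3_tip in the frame of cup below 0.025 m and angle between each of paddle_1, paddle_2, paddle_3's own x axis and vertical below 0.8 rad and x of paddle_2_tip in the frame of cup between -0.034 and 0.034 m and y of paddle_2_tip in the frame of cup between -0.034 and 0.034 m and x of paddle_3_tip in the frame of cup between -0.034 and 0.034 m and y of paddle_3_tip in the frame of cup between -0.034 and 0.034 m); the robot touches nothing.
It fails at once if a bystander is pushed more than 3 cm or knocked over (distance of any of dropper_yellow, dropper_red, vial_green, timer, slide_box from where it was at the start of the episode above 0.03 m or angle between any of dropper_yellow, dropper_red, vial_green, timer, slide_box's own z axis and vertical above 0.5 rad).
Of module_red, module_yellow, module_green only 2 to 3 are there at a start; the rules pass over those that are not, and their reading is None.
Of paddle_1, paddle_2, paddle_3 only 2 to 3 are there at a start; the rules pass over those that are not, and their reading is None.
At some moment in a run one of module_red, module_yellow, module_green, paddle_1, paddle_2, paddle_3 may be knocked a few centimetres aside while the robot is not near it.
Once in a run the grip may slacken for a moment while it holds something.
It also fails if it takes over 210 s, if anything falls off the work surface, if the arm or the gripper's body presses on something with over 40 N, if the wrist force passes 120 N, or if a joint passes its speed limit or range.

## Robot

A 6-joint arm with a two-finger parallel gripper is mounted at the origin on the work surface. World frame = base frame: x ahead of the robot, y to its left, z up, the work surface at z = 0. Lengths are in m, angles in rad, forces in N, time in s.
With the tool pointing down it reaches from about 0.325 to 0.875 m from the base axis. Payload 4.4 kg.
Tool frame: the origin (TCP) lies on the centre line of the jaws, within the pads' length; the fingertips stand 22 mm ahead of it and the grasp point (between the pads) lies 3 mm ahead of it; z points along the fingers, y is the line along which they close (so a half turn about z gives the same grasp; the last joint's range is limited). The gripper opens to 85 mm and grips with 20 to 120 N. Pads are 22 mm wide; open, the fingers measure 114 mm over their backs; the gripper's body (76 mm by 85 mm) begins 54 mm behind the grasp point. The pads swing forward as they close: fully open they stand 13 mm farther back than shut.
Start: joints at [-1.425, 0.207, 1.542, -0, 1.393, -0.15], TCP at [0.168, -0.55, 0.253] pointing down, gripper open.
Joint ranges: [-2.73, 2.73], [-0.86, 2.22], [0.23, 2.46], [-1.11, 4.25], [0.08, 2.63], [-2.82, 2.82]. Speed limits (rad/s): [2.79, 2.79, 3.14, 3.14, 3.14, 3.14].

## Interface

Orientations are given as a 3x3 rotation matrix whose columns are the frame's x, y, z axes.
In Python, from bench import bot, cams gives the robot as it stands.
- The arm moves only by the shell command python3 -m handwheel 'ROWS' [OPENING] [FORCE]. ROWS is JSON, a list of rows, each an object of numbers: "x", "y", "z": the shift along the world's x, y, z normalised to -1 to 1, where 1 is 0.1 m; "ax", "ay", "az": the turn, a rotation vector about the world's x, y, z normalised to -1 to 1, where 1 is 1.5 rad. In form: [{"x": .., "y": .., "z": .., "ax": .., "ay": .., "az": ..}, ...]. A call has exactly 10 rows; each row shifts and turns the commanded pose from where the row before left it; what a row does not reach is not made up. A row lasts 1/12 s, in which the tool goes at most 41.7 mm and 7.16 degrees, less where a joint would pass 70% of its speed; a pose out of reach is approached as far as the arm can. A call with a number of a shift or a turn outside -1 to 1 is refused whole. A call with a gripper value outside its range is refused whole. OPENING is the opening, from 0 (shut) to 1 (fully open), set as the call begins (- or left out, the last holds). The fingers move at their own pace and stop on an object; FORCE is the grip in N (left out, the last holds). Time passes only in rows, so rows that do not move let the fingers close, or fill a call up. It gives the time, the measured TCP pose, the force, the opening and the grip force at its end, in the units of the state.
- bot.observe(): the state, without advancing time (a new reading comes with each control period).
- cams.get_image(name): name is "scene" or "top"; returns the picture (420x560x3 uint8, red, green, blue); there is no depth.
- cams.camera_model(name): a dict with "fx", "fy", "cx", "cy" (pixels), "extrinsics" (4x4, takes a point from world to camera coordinates). Camera axes: x right, y up, looking along -z (the intrinsics and any distortion apply to the point x, -y, -z); pixel columns grow to the right and rows downward; lengths in m; the calibration is good to about 2 mm. A picture is of the moment at which its call begins. camera_model takes no time and is no camera call.
- bot.job_done(): hands the job in; it is judged then, once.
The state is a dict: "clock": time; "q": joint angles; "dq": joint speeds; "tau": joint torques, N m; "eef_pos": TCP position; "ee_rot": TCP orientation; "force": force on the tool from outside, world axes, zero at the start; "torque": the same for the moment, N m; "opening": opening from 0.0 (shut) to 1.0 (fully open); "grasp_force": force on a finger pad.
Only numpy, scipy, OpenCV 4.12 (cv2) and the standard library are available. Lean on these libraries where they do the work, as an engineer would, in place of code of your own. Each camera call takes 0.05 s, during which the arm holds its last target. There are 200 camera calls.

## Working session

There is one attempt and no reset: what is moved stays moved. The work goes in short steps, Python scripts to look and compute and a shell command to move; the robot and the scene stay as the last step left them, time stands still between calls to the robot, and variables do not carry over. Pictures are saved under pics/ and viewed, at most 14 in all, crops included, and the job is handed in when it is done.

```bash
mkdir -p pics; ls
python3 - <<'E'
from bench import bot, cams
import cv2,json
for n in("top","scene"):
    im=cams.get_image(n); cv2.imwrite(f"pics/{n}0.png",cv2.resize(im[:,:,::-1],(784,588),interpolation=cv2.INTER_CUBIC)); cv2.imwrite(f"{n}0_raw.png",im[:,:,::-1])
    print(n,cams.camera_model(n))
s=bot.observe(); print(s["clock"],s["eef_pos"],s["ee_rot"],s["opening"],s["force"])
E
```

```text
pics
top {'fx': 383.5910885038533, 'fy': 383.5910885038533, 'cx': 277.39235488913766, 'cy': 207.8524731187997, 'extrinsics': array([[-1.48388931e-01, -9.88928875e-01,  6.37009886e-04,
         5.42420304e-02],
       [ 9.65263431e-01, -1.44697793e-01,  2.17552426e-01,
        -5.14131261e-01],
       [-2.15051702e-01,  3.28972543e-02,  9.76048429e-01,
        -9.40140222e-01],
       [ 0.00000000e+00,  0.00000000e+00,  0.00000000e+00,
         1.00000000e+00]])}
scene {'fx': 442.66813504528716, 'fy': 442.66813504528716, 'cx': 276.5335207450163, 'cy': 207.38103797354103, 'extrinsics': array([[-0.6036215 ,  0.79717592, -0.01231396,  0.32630651],
       [-0.54233515, -0.39923701,  0.73924447,  0.24434443],
       [ 0.58439171,  0.45290215,  0.67332457, -1.28757012],
       [ 0.        ,  0.        ,  0.        ,  1.        ]])}
0.1 [ 0.16752197 -0.54939346  0.25221665] [[ 9.56571787e-01  2.91496697e-01 -3.02099234e-04]
 [ 2.91496686e-01 -9.56569616e-01  2.06212498e-03]
 [ 3.12123673e-04 -2.06063151e-03 -9.99997828e-01]] 0.9997944377582433 [-0.96231636  0.67742506  0.10363028]
```

View pics/top0.png

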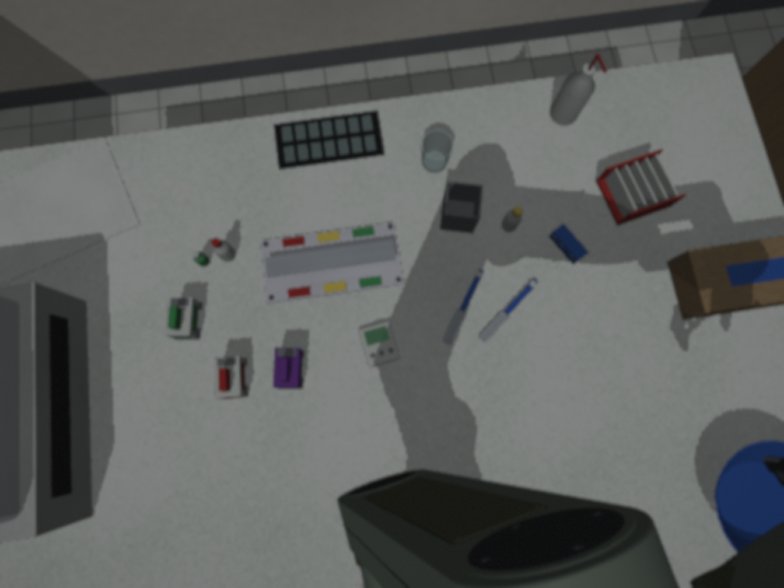

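View pics/scene0.png

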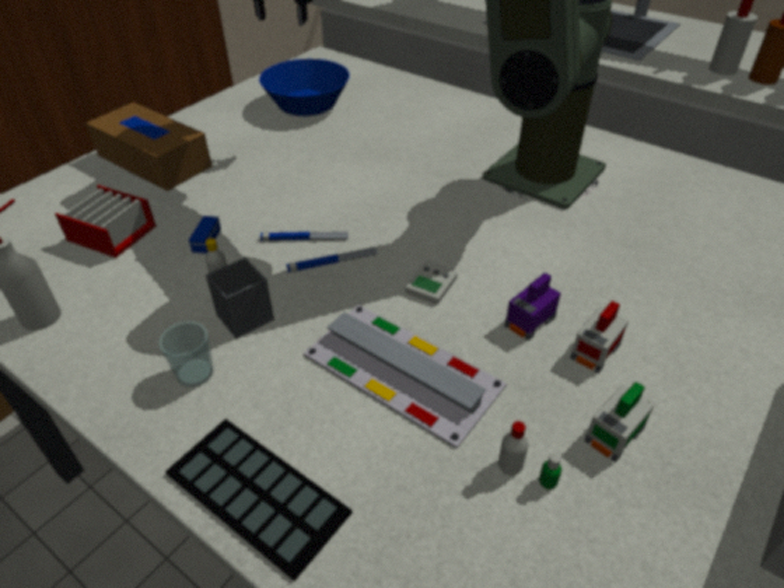

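The top view, in 784-wide picture pixels, shows:
- **Modules:** red at (230,378), green at (182,318) and the purple look-alike at (288,368). There is no yellow module.
- **Paddles:** (463,305) and (508,310).
- **Cup:** (461,208).
- **Station:** tiles run red, yellow, green from left to right at x≈293, 330 and 365.

The blue box at (569,243) is the slide box. The scene view shows the same layout.

```bash
cat > h.py <<'E'
import numpy as np, cv2
from bench import bot, cams
def cast(n,u,v,z):
    m=cams.camera_model(n); E=m["extrinsics"]; R=E[:3,:3]; c=-R.T@E[:3,3]
    d=R.T@np.array([(u-m["cx"])/m["fx"],-(v-m["cy"])/m["fy"],-1])
    return c+d*(z-c[2])/d[2]
def proj(n,p):
    m=cams.camera_model(n); E=m["extrinsics"]; q=E[:3,:3]@np.array(p)+E[:3,3]
    return m["cx"]+m["fx"]*q[0]/-q[2], m["cy"]-m["fy"]*q[1]/-q[2]
RNG={"red":(172,8),"green":(50,88),"yellow":(18,34),"blue":(100,128),"purple":(129,160)}
def blobs(n,im,col,amin=12,smin=110,vmin=40):
    h,s,v=cv2.split(cv2.cvtColor(im,cv2.COLOR_RGB2HSV)); a,b=RNG[col]
    hm=((h>=a)&(h<=b)) if a<b else ((h>=a)|(h<=b))
    mk=(hm&(s>smin)&(v>vmin)).astype(np.uint8)
    k,l,st,ce=cv2.connectedComponentsWithStats(mk)
    out=[]
    for i in range(1,k):
        if st[i,4]>=amin:
            ys,xs=np.where(l==i); out.append((ce[i],st[i,4],np.c_[xs,ys].astype(np.float32)))
    return out
def look(tag,n):
    im=cams.get_image(n); cv2.imwrite(f"{tag}_{n}.png",im[:,:,::-1]); return im
E
python3 - <<'E'
from h import *
np.set_printoptions(precision=4,suppress=True)
Z={"red":(.006,.084),"green":(.006,.084),"yellow":(.006,),"blue":(.012,),"purple":(.084,)}
for n in("top","scene"):
    im=cv2.imread(n+"0_raw.png")[:,:,::-1].copy()
    for c in Z:
        for ce,a,p in blobs(n,im,c,smin=90):
            if a>2000: continue
            w=[cast(n,*ce,z)[:2] for z in Z[c]]
            P=np.array([cast(n,*q,Z[c][-1])[:2] for q in p]); e,vv=np.linalg.eigh(np.cov(P.T)); d=vv[:,1]*np.sign(vv[0,1])
            print(n,c,ce,a,*w,"ax",np.arctan2(d[1],d[0]).round(3),"L",np.ptp(P@d).round(3),np.ptp(P@vv[:,0]).round(3))
E
```

```text
top red [427.9697  43.5758] 33 [ 0.9633 -0.55  ] [ 0.9129 -0.5073] ax 0.321 L 0.035 0.021
top red [439.8805 133.1572] 318 [ 0.6751 -0.5161] [ 0.6467 -0.476 ] ax -0.604 L 0.17 0.083
top red [467.1838 147.3603] 136 [ 0.6216 -0.5823] [ 0.5972 -0.5372] ax -1.359 L 0.117 0.012
top red [209.1972 171.9859] 71 [0.6573 0.1487] [0.6302 0.1382] ax -1.555 L 0.037 0.013
top red [154. 173.] 27 [0.6772 0.3013] [0.6486 0.2791] ax 1.001 L 0.017 0.012
top red [213.3636 208.039 ] 77 [0.5531 0.1488] [0.5339 0.1382] ax -1.544 L 0.036 0.014
top red [159.7723 270.6832] 101 [0.4058 0.3076] [0.3979 0.2849] ax -0.066 L 0.037 0.015
top green [259.1698 165.1321] 53 [0.6565 0.008 ] [0.6295 0.0082] ax 1.565 L 0.032 0.011
top green [144.5625 185.3438] 32 [0.6453 0.33  ] [0.6192 0.3056] ax -0.027 L 0.017 0.015
top green [264.0847 200.9492] 59 [0.5522 0.0089] [0.5332 0.009 ] ax 1.529 L 0.036 0.011
top green [123.7143 226.2619] 84 [0.5388 0.3942] [0.5208 0.3649] ax -0.071 L 0.037 0.015
top yellow [548.0508  46.661 ] 59 [ 0.8994 -0.906 ] ax -1.198 L 0.05 0.036
top yellow [538.4706  57.2745] 51 [ 0.8689 -0.8668] ax -0.
[... 1127 characters left out ...]
-0.283 L 0.015 0.008
top yellow [538.5417 213.7083] 24 [ 0.4059 -0.7258] ax 0.296 L 0.022 0.017
top yellow [525.9167 215.1667] 12 [ 0.4071 -0.6906] ax -0.875 L 0.019 0.009
top blue [405.825  173.5813] 320 [ 0.5698 -0.3908] ax 0.509 L 0.072 0.036
top blue [539.8814 193.689 ] 582 [ 0.459  -0.7416] ax -1.549 L 0.116 0.043
top blue [334.9506 209.6173] 81 [ 0.4983 -0.1779] ax -0.604 L 0.071 0.009
top blue [369.732  213.4948] 97 [ 0.4737 -0.2692] ax -0.912 L 0.072 0.01Traceback (most recent call last):
  File "<stdin>", line 10, in <module>
  File "h.py", line 4, in cast
    m=cams.camera_model(n); E=m["extrinsics"]; R=E[:3,:3]; c=-R.T@E[:3,3]
ValueError: time passes only in moves, steps and waits
```

Run:
```python
import cv2,numpy as np
a=cv2.imread("top0_raw.png")
c=[cv2.resize(a[205:290,110:225],None,fx=3.4,fy=3.4,interpolation=cv2.INTER_CUBIC), cv2.resize(a[120:250,300:430],None,fx=2.22,fy=2.22,interpolation=cv2.INTER_CUBIC)]
h=min(x.shape[0] for x in c)
cv2.imwrite("pics/crop1.png",np.hstack([x[:h] for x in c]))
```

```text
(no output)
```

View pics/crop1.png

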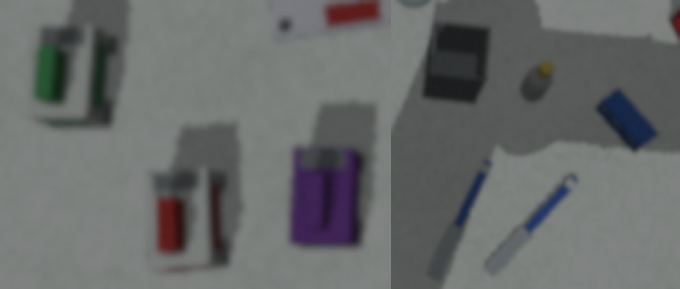

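The crop confirms my pick. The red-ribbed white module (784-px 230,378) and the green-ribbed one (182,318) are the job modules. The all-purple one (288,368) is the decoy. The paddles have long blue handles with white bands, and the short blue box is the slide box. Next I'll check against the scene view and locate the cup.

```bash
python3 - <<'E'
s=open("h.py").read()
s=s.replace("def cast","M={}\ndef cm(n):\n    if n not in M: M[n]=cams.camera_model(n)\n    return M[n]\ndef cast").replace("m=cams.camera_model(n)","m=cm(n)")
open("h.py","w").write(s)
E
python3 - <<'E'
from h import *
np.set_printoptions(precision=4,suppress=True)
for n,u,v in (("top",330,146.5),("scene",170.5,203)): print("cup",n,cast(n,u,v,.085))
for n in("top","scene"):
    im=cv2.imread(n+"0_raw.png"); g=im.max(2); sat=np.ptp(im.astype(int),axis=2)
    mk=((g<75)&(sat<25)).astype(np.uint8); k,l,st,ce=cv2.connectedComponentsWithStats(mk)
    for i in range(1,k):
        if 150<st[i,4]<4000:
            c=cv2.findContours((l==i).astype(np.uint8),0,2)[0][0]
            ap=cv2.approxPolyDP(c,3,True)[:,0]
            if 100<ce[i][0]<360 and 100<ce[i][1]<260: print(n,st[i],[(tuple(p),cast(n,*p,.085)[:2].round(3).tolist()) for p in ap])
for nm,p in dict(redrib=(.398,.285,.084),greenrib=(.521,.365,.084),A=(.498,-.178,.012),B=(.4737,-.269,.012),bayr=(.553,.149,.006)).items(): print(nm,np.array(proj("scene",p))*1.4)
im=cv2.imread("scene0_raw.png")[:,:,::-1].copy()
for c,z in(("red",.084),("green",.084),("blue",.012)):
    for ce,a,p in blobs("scene",im,c,smin=90):
        if a<500: print(c,ce*1.4,a,cast("scene",*ce,z)[:2],cast("scene",*ce,.006)[:2])
E
```

```text
cup top [ 0.6524 -0.1822  0.085 ]
cup scene [ 0.6755 -0.1708  0.085 ]
top [314 130  31  37 970] [((np.int32(320), np.int32(130)), [0.702, -0.164]), ((np.int32(314), np.int32(163)), [0.614, -0.133]), ((np.int32(337), np.int32(166)), [0.597, -0.191]), ((np.int32(342), np.int32(157)), [0.619, -0.208]), ((np.int32(344), np.int32(132)), [0.687, -0.226])]
top [134 213  11  29 170] [((np.int32(139), np.int32(213)), [0.549, 0.324]), ((np.int32(134), np.int32(241)), [0.48, 0.342]), ((np.int32(142), np.int32(240)), [0.479, 0.322]), ((np.int32(144), np.int32(216)), [0.539, 0.313])]
scene [ 59 104  74  33 316] [((np.int32(132), np.int32(105)), [0.459, -0.558]), ((np.int32(113), np.int32(114)), [0.52, -0.561]), ((np.int32(123), np.int32(112)), [0.498, -0.548]), ((np.int32(116), np.int32(116)), [0.522, -0.546]), ((np.int32(122), np.int32(120)), [0.526, -0.517]), ((np.int32(114), np.int32(118)), [0.532, -0.542]), ((np.int32(121), np.int32(134)), [0.57, -0.465]), ((np.int32(90), np.int32(121)), [0.578, -0.581]), ((np.int32(69), np.int32(106)), [0.565, -0.695]), ((np.int32(59), np.int32(110)), [0.594
[... 1767 characters left out ...]
0.6021 0.2614]
green [426.0246 283.5574] 122 [0.51   0.0498] [0.4365 0.0021]
green [385.337 325.15 ] 108 [0.6136 0.0535] [0.5533 0.0062]
green [341.3241 366.3197] 137 [0.7059 0.0527] [0.6575 0.0054]
green [630.3394 396.9495] 198 [0.5338 0.3668] [0.4633 0.3599]
green [636.64 429.64] 35 [0.5754 0.3902] [0.5102 0.3863]
green [603.5615 434.4846] 52 [0.6044 0.3623] [0.543  0.3548]
green [550.1674 474.155 ] 129 [0.6878 0.3361] [0.6371 0.3252]
blue [144.019  126.9475] 263 [ 0.3793 -0.8268] [ 0.3731 -0.8379]
blue [202.6261 233.1739] 322 [ 0.5691 -0.3994] [ 0.5646 -0.4067]
blue [288.4286 235.2476] 147 [ 0.4811 -0.2687] [ 0.4758 -0.2747]
blue [316.8926 261.7481] 162 [ 0.5066 -0.1768] [ 0.5015 -0.1821]
```

```bash
python3 -m handwheel '[{"x":0.22,"y":0.24,"az":-0.06},{"x":0.22,"y":0.24,"az":-0.06},{"x":0.22,"y":0.24,"az":-0.06},{"x":0.22,"y":0.24,"az":-0.06},{"x":0.22,"y":0.24,"az":-0.06},{"x":0.22,"y":0.24,"az":-0.06},{"x":0.22,"y":0.24,"az":-0.06},{"x":0.22,"y":0.24,"az":-0.06},{"x":0.22,"y":0.24,"az":-0.06},{"x":0.22,"y":0.24,"az":-0.06}]' 0.5 40
python3 -m handwheel '[{"x":0.22,"y":0.26,"z":-0.2},{"x":0.22,"y":0.26,"z":-0.2},{"x":0.22,"y":0.26,"z":-0.2},{"x":0.22,"y":0.26,"z":-0.2},{"x":0.24,"y":0.27,"z":-0.2},{},{},{},{},{}]'
python3 - <<'E'
from h import *
np.set_printoptions(precision=4,suppress=True)
s=bot.observe(); print(s["clock"],s["eef_pos"],s["ee_rot"],s["q"],s["force"])
im=look("a","scene"); cv2.imwrite("pics/a.png",cv2.resize(im[120:260,140:340,::-1],(800,560),interpolation=cv2.INTER_CUBIC))
E
```

```text
0.1 [ 0.1675 -0.5494  0.2522] [[ 0.9566  0.2915 -0.0003]
 [ 0.2915 -0.9566  0.0021]
 [ 0.0003 -0.0021 -1.    ]] [-1.4255  0.2074  1.5428 -0.      1.3935 -0.1505] [-0.9623  0.6774  0.1036]$[0]: bad value
$[0]: bad value
```

View pics/a.png

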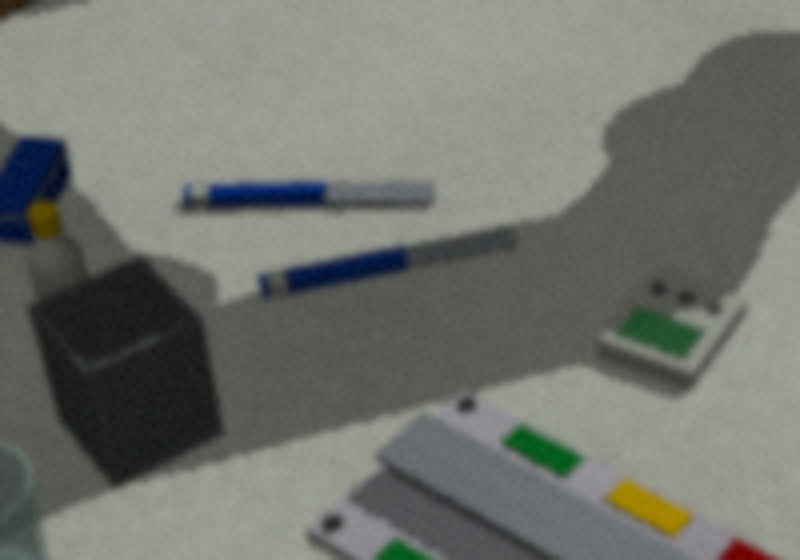

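The move rows were refused, most likely because each row needs all six keys. The crop shows the cup rim corners at raw (148,198), (176,184), (191,199) and (163,213), with both paddles lying free.

```bash
python3 -m handwheel '[{"x":0.22,"y":0.24,"z":0,"ax":0,"ay":0,"az":-0.06},{"x":0.22,"y":0.24,"z":0,"ax":0,"ay":0,"az":-0.06},{"x":0.22,"y":0.24,"z":0,"ax":0,"ay":0,"az":-0.06},{"x":0.22,"y":0.24,"z":0,"ax":0,"ay":0,"az":-0.06},{"x":0.22,"y":0.24,"z":0,"ax":0,"ay":0,"az":-0.06},{"x":0.22,"y":0.24,"z":0,"ax":0,"ay":0,"az":-0.06},{"x":0.22,"y":0.24,"z":0,"ax":0,"ay":0,"az":-0.06},{"x":0.22,"y":0.24,"z":0,"ax":0,"ay":0,"az":-0.06},{"x":0.22,"y":0.24,"z":0,"ax":0,"ay":0,"az":-0.06},{"x":0.22,"y":0.24,"z":0,"ax":0,"ay":0,"az":-0.06}]' 0.5 40
python3 -m handwheel '[{"x":0.22,"y":0.26,"z":-0.2,"ax":0,"ay":0,"az":0},{"x":0.22,"y":0.26,"z":-0.2,"ax":0,"ay":0,"az":0},{"x":0.22,"y":0.26,"z":-0.2,"ax":0,"ay":0,"az":0},{"x":0.22,"y":0.26,"z":-0.2,"ax":0,"ay":0,"az":0},{"x":0.24,"y":0.27,"z":-0.2,"ax":0,"ay":0,"az":0},{"x":0,"y":0,"z":-0.2,"ax":0,"ay":0,"az":0},{"x":0,"y":0,"z":0,"ax":0,"ay":0,"az":0},{"x":0,"y":0,"z":0,"ax":0,"ay":0,"az":0},{"x":0,"y":0,"z":0,"ax":0,"ay":0,"az":0},{"x":0,"y":0,"z":0,"ax":0,"ay":0,"az":0}]'
python3 - <<'E'
from h import *
np.set_printoptions(precision=4,suppress=True)
s=bot.observe(); print(s["clock"],s["eef_pos"],s["ee_rot"],s["q"],s["force"])
C=[cast("scene",*p,.085)[:2] for p in((148,198),(175.75,184.5),(190.75,199.5),(163,213))]; print(C,np.mean(C,0))
im=look("a","scene"); cv2.imwrite("pics/a2.png",cv2.resize(im[120:260,140:340,::-1],(800,560),interpolation=cv2.INTER_CUBIC))
E
```

```text
clock: 0.98
eef_pos: [0.3883, -0.3085, 0.253]
ee_rot: [[0.82, -0.572, -0.0], [-0.572, -0.82, 0.0], [-0.0, -0.0, -1.0]]
force: [0.8, -1.0, -0.7]
opening: 0.499
grasp_force: 0.0
clock: 1.82
eef_pos: [0.5001, -0.1805, 0.135]
ee_rot: [[0.822, -0.569, 0.003], [-0.569, -0.822, -0.002], [0.003, -0.0, -1.0]]
force: [-0.3, -0.1, 0.3]
opening: 0.502
grasp_force: 0.0
1.8167 [ 0.5001 -0.1805  0.135 ] [[ 0.822  -0.5695  0.0025]
 [-0.5695 -0.822  -0.0016]
 [ 0.003  -0.0001 -1.    ]] [-0.5091  0.2441  1.7602 -0.0002  1.1343  1.6676] [-0.3081 -0.0695  0.2984]
[array([ 0.6927, -0.2206]), array([ 0.6272, -0.2065]), array([ 0.6429, -0.1449]), array([ 0.7054, -0.1605])] [ 0.667  -0.1831]
```

View pics/a2.png

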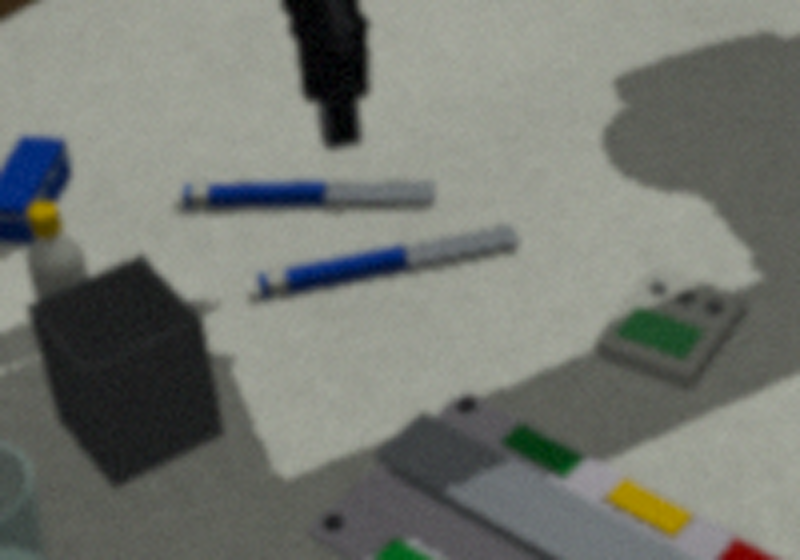

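The gripper is above paddle A, whose handle is at crop (347,268). The cup centre comes out at (0.667,-0.183). I'll descend and grip.

```bash
python3 -m handwheel '[{"x":0,"y":0,"z":-0.2,"ax":0,"ay":0,"az":-0.02},{"x":0.02,"y":0.01,"z":-0.2,"ax":0,"ay":0,"az":0},{"x":0,"y":0,"z":-0.2,"ax":0,"ay":0,"az":0},{"x":0,"y":0,"z":-0.2,"ax":0,"ay":0,"az":0},{"x":0,"y":0,"z":-0.15,"ax":0,"ay":0,"az":0},{"x":0,"y":0,"z":-0.10,"ax":0,"ay":0,"az":0},{"x":0,"y":0,"z":-0.04,"ax":0,"ay":0,"az":0},{"x":0,"y":0,"z":0,"ax":0,"ay":0,"az":0},{"x":0,"y":0,"z":0,"ax":0,"ay":0,"az":0},{"x":0,"y":0,"z":0,"ax":0,"ay":0,"az":0}]'
python3 -m handwheel '[{"x":0,"y":0,"z":0,"ax":0,"ay":0,"az":0},{"x":0,"y":0,"z":0,"ax":0,"ay":0,"az":0},{"x":0,"y":0,"z":0,"ax":0,"ay":0,"az":0},{"x":0,"y":0,"z":0,"ax":0,"ay":0,"az":0},{"x":0,"y":0,"z":0,"ax":0,"ay":0,"az":0},{"x":0,"y":0,"z":0,"ax":0,"ay":0,"az":0},{"x":0,"y":0,"z":0,"ax":0,"ay":0,"az":0},{"x":0,"y":0,"z":0,"ax":0,"ay":0,"az":0},{"x":0,"y":0,"z":0,"ax":0,"ay":0,"az":0},{"x":0,"y":0,"z":0,"ax":0,"ay":0,"az":0}]' 0 50
```

```text
clock: 2.7
eef_pos: [0.5027, -0.1788, 0.0256]
ee_rot: [[0.805, -0.593, 0.002], [-0.593, -0.805, -0.001], [0.003, -0.0, -1.0]]
force: [0.9, 0.0, -0.2]
opening: 0.5
grasp_force: 0.0
clock: 3.53
eef_pos: [0.5024, -0.1784, 0.0252]
ee_rot: [[0.806, -0.592, 0.001], [-0.592, -0.806, -0.001], [0.002, -0.0, -1.0]]
force: [-0.7, 0.8, 6.1]
opening: 0.119
grasp_force: 51.4
```

```bash
python3 -m handwheel '[{"x":0,"y":0,"z":0.2,"ax":0,"ay":0,"az":0},{"x":0,"y":0,"z":0.35,"ax":0,"ay":0,"az":0.045},{"x":0,"y":0,"z":0.35,"ax":0,"ay":0,"az":0.045},{"x":0,"y":0,"z":0.35,"ax":0,"ay":0,"az":0.045},{"x":0,"y":0,"z":0.35,"ax":0,"ay":0,"az":0.045},{"x":0,"y":0,"z":0.35,"ax":0,"ay":0,"az":0.045},{"x":0,"y":0,"z":0.35,"ax":0,"ay":0,"az":0.045},{"x":0,"y":0,"z":0,"ax":-0.017,"ay":-0.072,"az":0},{"x":0,"y":0,"z":0,"ax":-0.017,"ay":-0.072,"az":0},{"x":0,"y":0,"z":0,"ax":-0.017,"ay":-0.072,"az":0}]'
python3 -m handwheel '[{"x":0,"y":0,"z":0,"ax":-0.017,"ay":-0.072,"az":0},{"x":0,"y":0,"z":0,"ax":-0.017,"ay":-0.072,"az":0},{"x":0,"y":0,"z":0,"ax":-0.017,"ay":-0.072,"az":0},{"x":0,"y":0,"z":0,"ax":-0.017,"ay":-0.072,"az":0},{"x":0,"y":0,"z":0,"ax":-0.017,"ay":-0.072,"az":0},{"x":0,"y":0,"z":0,"ax":-0.017,"ay":-0.072,"az":0},{"x":0,"y":0,"z":0,"ax":-0.017,"ay":-0.072,"az":0},{"x":0,"y":0,"z":0,"ax":-0.017,"ay":-0.072,"az":0},{"x":0,"y":0,"z":0,"ax":-0.017,"ay":-0.072,"az":0},{"x":0,"y":0,"z":0,"ax":0,"ay":0,"az":0}]'
python3 - <<'E'
from h import *
print(bot.observe()["q"])
im=look("b","scene"); cv2.imwrite("pics/b.png",cv2.resize(im[60:260,120:400,::-1],(784,560),interpolation=cv2.INTER_CUBIC))
E
```

```text
clock: 4.37
eef_pos: [0.5025, -0.1784, 0.256]
ee_rot: [[0.918, -0.227, 0.325], [-0.213, -0.974, -0.078], [0.334, 0.002, -0.943]]
force: [-0.2, 0.9, -0.5]
opening: 0.123
grasp_force: 50.7
clock: 5.2
eef_pos: [0.5047, -0.167, 0.249]
ee_rot: [[0.464, -0.194, 0.864], [-0.108, -0.981, -0.162], [0.879, -0.019, -0.476]]
force: [-0.4, -0.2, -0.4]
opening: 0.12
grasp_force: 50.7
[-0.76025674 -0.26886391  2.36598851  1.48535745  0.50062154 -0.18085821]
```

View pics/b.png

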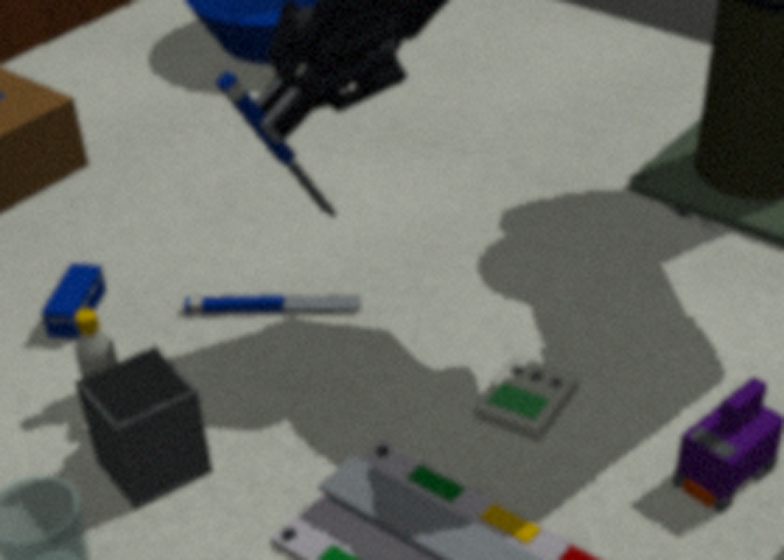

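The paddle is held well. The wrist is near its singular pose with the arm retracted, so I'll move out towards the cup before finishing the tilt.

```bash
python3 -m handwheel '[{"x":0.2,"y":-0.05,"z":0.05,"ax":0,"ay":0,"az":0},{"x":0.25,"y":-0.05,"z":0,"ax":0,"ay":0,"az":0},{"x":0.25,"y":-0.05,"z":0,"ax":0,"ay":0,"az":0},{"x":0.25,"y":-0.05,"z":0,"ax":0,"ay":0,"az":0},{"x":0.25,"y":-0.05,"z":0,"ax":0,"ay":0,"az":0},{"x":0,"y":0,"z":0,"ax":-0.012,"ay":-0.05,"az":0},{"x":0,"y":0,"z":0,"ax":-0.012,"ay":-0.05,"az":0},{"x":0,"y":0,"z":0,"ax":-0.012,"ay":-0.05,"az":0},{"x":0,"y":0,"z":0,"ax":-0.012,"ay":-0.05,"az":0},{"x":0,"y":0,"z":0,"ax":0,"ay":0,"az":0}]'
python3 -c "
from bench import bot
s=bot.observe();print(s['q'],s['eef_pos'],s['ee_rot'])"
```

```text
clock: 6.08
eef_pos: [0.6267, -0.1883, 0.2522]
ee_rot: [[0.258, -0.177, 0.95], [-0.06, -0.984, -0.167], [0.964, -0.014, -0.264]]
force: [0.3, 0.1, -1.5]
opening: 0.118
grasp_force: 50.7
[-0.61348734  0.12348044  2.18078321  2.32826883  0.60000072 -0.96206655] [ 0.62665257 -0.18830022  0.2521652 ] [[ 0.25773892 -0.17704879  0.94985492]
 [-0.06032903 -0.98409897 -0.16706171]
 [ 0.96432933 -0.01424552 -0.26432179]]
```

```bash
python3 -m handwheel '[{"x":0.16,"y":-0.05,"z":0,"ax":0,"ay":0,"az":0},{"x":0.16,"y":-0.04,"z":0,"ax":0,"ay":0,"az":0},{"x":0,"y":0,"z":-0.2,"ax":0,"ay":0,"az":0},{"x":0,"y":0,"z":-0.2,"ax":0,"ay":0,"az":0},{"x":0,"y":0,"z":-0.2,"ax":0,"ay":0,"az":0},{"x":0,"y":0,"z":-0.2,"ax":0,"ay":0,"az":0},{"x":0,"y":0,"z":0,"ax":0,"ay":0,"az":0},{"x":0,"y":0,"z":0,"ax":0,"ay":0,"az":0},{"x":0,"y":0,"z":0,"ax":0,"ay":0,"az":0},{"x":0,"y":0,"z":0,"ax":0,"ay":0,"az":0}]'
python3 - <<'E'
from h import *
s=bot.observe(); p=s["eef_pos"]; R=np.array(s["ee_rot"]); o=p+.019*R[:,2]; t=o-.105*R[:,0]; print(s["q"],o,t)
ims=[]
for n in("scene","top"):
    im=look("c",n); u,v=map(int,proj(n,(.667,-.183,.12))); ims.append(cv2.resize(im[max(v-55,0):v+55,u-70:u+70,::-1],(400,314),interpolation=cv2.INTER_CUBIC))
cv2.imwrite("pics/c.png",np.hstack(ims))
E
```

```text
clock: 6.92
eef_pos: [0.6608, -0.1986, 0.1785]
ee_rot: [[0.25, -0.176, 0.952], [-0.054, -0.984, -0.168], [0.967, -0.01, -0.255]]
force: [0.6, -0.4, -0.2]
opening: 0.121
grasp_force: 50.7
[-0.58566605  0.37687573  2.10366057  2.52287094  0.7291339  -1.18331356] [ 0.67892105 -0.2017553   0.17368222] [ 0.65269513 -0.19603392  0.0721713 ]
```

View pics/c.png

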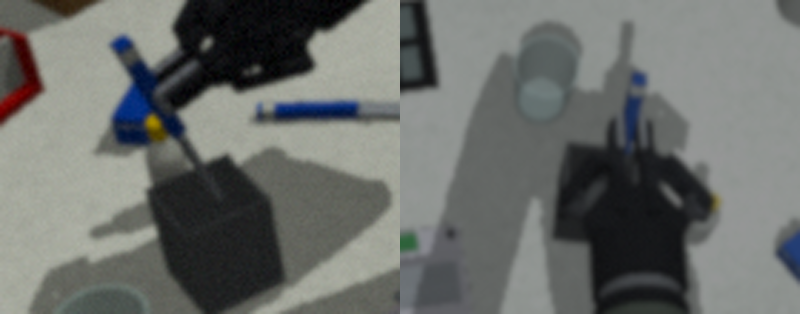

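The scene crop shows the blade entering the cup at (215,190), and the gripper clears the dropper's yellow cap at (155,128). I'll lower the rest of the way and release.

```bash
python3 -m handwheel '[{"x":0,"y":0,"z":-0.15,"ax":0,"ay":0,"az":0},{"x":0,"y":0,"z":-0.15,"ax":0,"ay":0,"az":0},{"x":0,"y":0,"z":-0.15,"ax":0,"ay":0,"az":0},{"x":0,"y":0,"z":-0.08,"ax":0,"ay":0,"az":0},{"x":0,"y":0,"z":-0.05,"ax":0,"ay":0,"az":0},{"x":0,"y":0,"z":0,"ax":0,"ay":0,"az":0},{"x":0,"y":0,"z":0,"ax":0,"ay":0,"az":0},{"x":0,"y":0,"z":0,"ax":0,"ay":0,"az":0},{"x":0,"y":0,"z":0,"ax":0,"ay":0,"az":0},{"x":0,"y":0,"z":0,"ax":0,"ay":0,"az":0}]'
python3 -m handwheel '[{"x":0,"y":0,"z":0,"ax":0,"ay":0,"az":0},{"x":0,"y":0,"z":0,"ax":0,"ay":0,"az":0},{"x":0,"y":0,"z":0,"ax":0,"ay":0,"az":0},{"x":0,"y":0,"z":0,"ax":0,"ay":0,"az":0},{"x":-0.1,"y":0.02,"z":0.03,"ax":0,"ay":0,"az":0},{"x":-0.2,"y":0.03,"z":0.05,"ax":0,"ay":0,"az":0},{"x":-0.3,"y":0.05,"z":0.08,"ax":0,"ay":0,"az":0},{"x":-0.3,"y":0.05,"z":0.08,"ax":0,"ay":0,"az":0},{"x":-0.2,"y":0,"z":0.35,"ax":0,"ay":0,"az":0},{"x":-0.2,"y":0,"z":0.35,"ax":0,"ay":0,"az":0}]' 0.32 50
python3 - <<'E'
from h import *
s=bot.observe(); print(s["q"])
ims=[]
for n in("scene","top"):
    im=look("d",n); u,v=map(int,proj(n,(.667,-.183,.12))); ims.append(cv2.resize(im[max(v-55,0):v+55,u-70:u+70,::-1],(400,314),interpolation=cv2.INTER_CUBIC))
cv2.imwrite("pics/d.png",np.hstack(ims))
E
```

```text
clock: 7.85
eef_pos: [0.66, -0.1985, 0.119]
ee_rot: [[0.251, -0.177, 0.951], [-0.055, -0.984, -0.169], [0.966, -0.01, -0.257]]
force: [-0.2, -0.0, -0.6]
opening: 0.115
grasp_force: 50.7
clock: 8.68
eef_pos: [0.5267, -0.1814, 0.2079]
ee_rot: [[0.26, -0.178, 0.949], [-0.063, -0.984, -0.167], [0.964, -0.017, -0.267]]
force: [1.1, 0.0, 2.9]
opening: 0.322
grasp_force: 0.0
[-0.80264905  0.06820842  2.40406655  2.2374545   0.80478667 -1.02306656]
```

View pics/d.png

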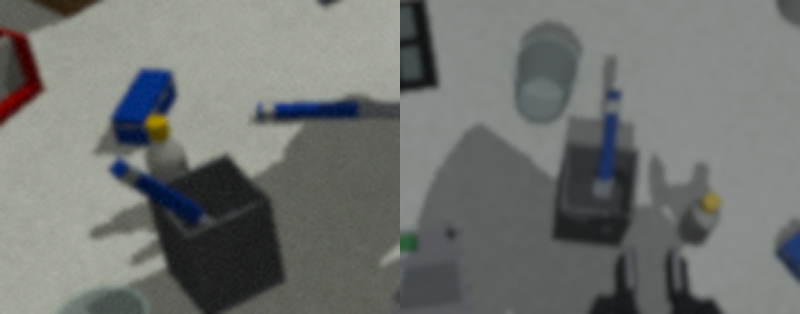

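Paddle A's blade is in the cup (scene crop 205,215), and the handle rests against the far rim at a moderate lean. The dropper hasn't moved. Now paddle B.

```bash
python3 -m handwheel '[{"x":0,"y":0,"z":0.1,"ax":0.017,"ay":0.072,"az":0},{"x":0,"y":0,"z":0.1,"ax":0.017,"ay":0.072,"az":0},{"x":0,"y":0,"z":0.1,"ax":0.017,"ay":0.072,"az":0},{"x":0,"y":0,"z":0,"ax":0.017,"ay":0.072,"az":0},{"x":0,"y":0,"z":0,"ax":0.017,"ay":0.072,"az":0},{"x":0,"y":0,"z":0,"ax":0.017,"ay":0.072,"az":0},{"x":0,"y":0,"z":0,"ax":0.017,"ay":0.072,"az":0},{"x":0,"y":0,"z":0,"ax":0.017,"ay":0.072,"az":0},{"x":0,"y":0,"z":0,"ax":0.017,"ay":0.072,"az":0},{"x":0,"y":0,"z":0,"ax":0.017,"ay":0.072,"az":0}]' 0.5
python3 -m handwheel '[{"x":0,"y":0,"z":0,"ax":0.015,"ay":0.06,"az":0},{"x":0,"y":0,"z":0,"ax":0.015,"ay":0.06,"az":0},{"x":-0.06,"y":-0.15,"z":0,"ax":0,"ay":0,"az":-0.065},{"x":-0.06,"y":-0.15,"z":0,"ax":0,"ay":0,"az":-0.065},{"x":-0.06,"y":-0.15,"z":0,"ax":0,"ay":0,"az":-0.065},{"x":-0.06,"y":-0.15,"z":0,"ax":0,"ay":0,"az":-0.065},{"x":-0.06,"y":-0.15,"z":0,"ax":0,"ay":0,"az":-0.065},{"x":-0.06,"y":-0.15,"z":0,"ax":0,"ay":0,"az":-0.065},{"x":0,"y":0,"z":0,"ax":0,"ay":0,"az":-0.065},{"x":0,"y":0,"z":0,"ax":0,"ay":0,"az":0}]'
cat > st.py <<'E'
from h import *
np.set_printoptions(precision=4,suppress=True)
s=bot.observe(); R=np.array(s["ee_rot"]); p=np.array(s["eef_pos"])
print("q",np.array(s["q"]),"yaw",np.arctan2(R[1,0],R[0,0]),"tilt",np.arccos(-R[2,2]))
E
python3 - <<'E'
from st import *
im=look("e","top")
for ce,a,P in blobs("top",im,"blue",smin=90):
    if a<300:
        W=np.array([cast("top",*q,.012)[:2] for q in P]); e,vv=np.linalg.eigh(np.cov(W.T)); d=vv[:,1]*np.sign(vv[0,1]); print(ce,a,W.mean(0),np.arctan2(d[1],d[0]),np.ptp(W@d))
from scipy.spatial.transform import Rotation as Ro
T=np.array([[np.cos(-.91),np.sin(-.91),0],[np.sin(-.91),-np.cos(-.91),0],[0,0,-1]])
print("rotvec needed /1.5",Ro.from_matrix(T@R.T).as_rotvec()/1.5)
E
```

```text
clock: 9.62
eef_pos: [0.5349, -0.1631, 0.2212]
ee_rot: [[0.803, -0.156, 0.575], [-0.192, -0.981, 0.0], [0.565, -0.111, -0.818]]
force: [0.2, 1.3, 0.2]
opening: 0.498
grasp_force: 0.0
clock: 10.45
eef_pos: [0.5003, -0.2533, 0.222]
ee_rot: [[0.555, -0.753, 0.353], [-0.725, -0.646, -0.24], [0.408, -0.123, -0.904]]
force: [-0.1, 0.8, 0.1]
opening: 0.502
grasp_force: 0.0
q [-0.6309 -0.0326  1.9304  0.0205  0.8034  1.8176] yaw -0.9175979054003233 tilt 0.44073454431322406
[333.287  131.6852] 108 [ 0.7223 -0.2143] -0.29060858121744937 0.06876409615622825
rotvec needed /1.5 [ 0.1676  0.2413 -0.014 ]
```

```bash
python3 -m handwheel '[{"x":-0.05,"y":-0.03,"z":-0.1,"ax":0.034,"ay":0.048,"az":-0.003},{"x":-0.05,"y":-0.03,"z":-0.2,"ax":0.034,"ay":0.048,"az":-0.003},{"x":-0.05,"y":-0.03,"z":-0.2,"ax":0.034,"ay":0.048,"az":-0.003},{"x":-0.05,"y":-0.03,"z":-0.2,"ax":0.034,"ay":0.048,"az":-0.003},{"x":-0.05,"y":-0.03,"z":-0.2,"ax":0.034,"ay":0.048,"az":-0.003},{"x":0,"y":0,"z":0,"ax":0,"ay":0,"az":0},{"x":0,"y":0,"z":0,"ax":0,"ay":0,"az":0},{"x":0,"y":0,"z":0,"ax":0,"ay":0,"az":0},{"x":0,"y":0,"z":0,"ax":0,"ay":0,"az":0},{"x":0,"y":0,"z":0,"ax":0,"ay":0,"az":0}]'
python3 - <<'E'
from st import *
im=look("e","scene")
for ce,a,P in blobs("scene",im,"blue",smin=90):
    if 60<a<300:
        W=np.array([cast("scene",*q,.009)[:2] for q in P]); e,vv=np.linalg.eigh(np.cov(W.T)); d=vv[:,1]*np.sign(vv[0,1]); print(ce,a,W.mean(0),np.arctan2(d[1],d[0]),np.ptp(W@d))
E
```

```text
clock: 11.33
eef_pos: [0.4768, -0.2689, 0.1349]
ee_rot: [[0.614, -0.789, 0.008], [-0.789, -0.614, 0.0], [0.004, -0.006, -1.0]]
force: [0.6, -0.1, -0.5]
opening: 0.5
grasp_force: 0.0
q [-0.6743  0.2725  1.724   0.0054  1.1393  1.8041] yaw -0.9098984555286169 tilt 0.007535625674715468
[102.8859  90.6084] 263 [ 0.3758 -0.8332] 1.5627908106893458 0.1341354018164842
[206.0068 168.0676] 148 [ 0.4786 -0.2716] -0.929101351353584 0.07415791227310914
[154.1152 198.9455] 165 [ 0.6375 -0.2871] 1.4941182096485508 0.08543449802955536
```

```bash
python3 -m handwheel '[{"x":0,"y":0,"z":-0.2,"ax":0,"ay":0,"az":0},{"x":0,"y":0,"z":-0.2,"ax":0,"ay":0,"az":0},{"x":0,"y":0,"z":-0.2,"ax":0,"ay":0,"az":0},{"x":0,"y":0,"z":-0.2,"ax":0,"ay":0,"az":0},{"x":0,"y":0,"z":-0.15,"ax":0,"ay":0,"az":0},{"x":0,"y":0,"z":-0.10,"ax":0,"ay":0,"az":0},{"x":0,"y":0,"z":-0.03,"ax":0,"ay":0,"az":0},{"x":0,"y":0,"z":0,"ax":0,"ay":0,"az":0},{"x":0,"y":0,"z":0,"ax":0,"ay":0,"az":0},{"x":0,"y":0,"z":0,"ax":0,"ay":0,"az":0}]'
python3 -m handwheel '[{"x":0,"y":0,"z":0,"ax":0,"ay":0,"az":0},{"x":0,"y":0,"z":0,"ax":0,"ay":0,"az":0},{"x":0,"y":0,"z":0,"ax":0,"ay":0,"az":0},{"x":0,"y":0,"z":0,"ax":0,"ay":0,"az":0},{"x":0,"y":0,"z":0,"ax":0,"ay":0,"az":0},{"x":0,"y":0,"z":0,"ax":0,"ay":0,"az":0},{"x":0,"y":0,"z":0,"ax":0,"ay":0,"az":0},{"x":0,"y":0,"z":0,"ax":0,"ay":0,"az":0},{"x":0,"y":0,"z":0.1,"ax":0,"ay":0,"az":0},{"x":0,"y":0,"z":0.2,"ax":0,"ay":0,"az":0}]' 0 50
python3 -m handwheel '[{"x":0,"y":0,"z":0.35,"ax":0,"ay":0,"az":0.075},{"x":0,"y":0,"z":0.35,"ax":0,"ay":0,"az":0.075},{"x":0,"y":0.05,"z":0.35,"ax":0,"ay":0,"az":0.075},{"x":0,"y":0.1,"z":0.35,"ax":0,"ay":0,"az":0.075},{"x":0,"y":0.15,"z":0.35,"ax":0,"ay":0,"az":0.075},{"x":0.1,"y":0.15,"z":0.25,"ax":0,"ay":0,"az":0.075},{"x":0.2,"y":0.15,"z":0,"ax":0,"ay":0,"az":0},{"x":0.2,"y":0.15,"z":0,"ax":-0.015,"ay":-0.06,"az":0},{"x":0.2,"y":0.1,"z":0,"ax":-0.015,"ay":-0.06,"az":0},{"x":0.2,"y":0.1,"z":0,"ax":-0.015,"ay":-0.06,"az":0}]'
python3 - <<'E'
from st import *
P=[]
for n,u,v in(("top",333.3,131.7),("scene",154.1,198.9)):
    a=cast(n,u,v,0);b=cast(n,u,v,.2);P.append((a,(b-a)/np.linalg.norm(b-a)))
A=np.c_[P[0][1],-P[1][1]]; t=np.linalg.lstsq(A,P[1][0]-P[0][0],rcond=None)[0]
print("A handle mid",P[0][0]+t[0]*P[0][1],P[1][0]+t[1]*P[1][1])
E
```

```text
clock: 12.22
eef_pos: [0.4773, -0.2698, 0.0264]
ee_rot: [[0.613, -0.79, 0.007], [-0.79, -0.613, 0.0], [0.004, -0.006, -1.0]]
force: [-0.0, 0.2, 1.0]
opening: 0.504
grasp_force: 0.0
clock: 13.05
eef_pos: [0.474, -0.2673, 0.0529]
ee_rot: [[0.613, -0.79, -0.001], [-0.79, -0.613, 0.007], [-0.006, -0.003, -1.0]]
force: [-0.7, -0.7, -0.0]
opening: 0.123
grasp_force: 50.4
clock: 13.88
eef_pos: [0.5673, -0.1732, 0.2559]
ee_rot: [[0.933, -0.232, 0.273], [-0.224, -0.973, -0.063], [0.28, -0.002, -0.96]]
force: [-0.1, -0.2, -0.6]
opening: 0.119
grasp_force: 50.4
q [-0.477   0.0781  1.707   0.0787  1.082   1.3013] yaw -0.2352468410232661 tilt 0.2842179084571594
A handle mid [ 0.6895 -0.1968  0.091 ] [ 0.692  -0.2001  0.0927]
```

```bash
python3 -m handwheel '[{"x":0.1,"y":0.02,"z":0,"ax":-0.016,"ay":-0.07,"az":0},{"x":0.1,"y":0.02,"z":0,"ax":-0.016,"ay":-0.07,"az":0},{"x":0.1,"y":0.02,"z":0,"ax":-0.016,"ay":-0.07,"az":0},{"x":0.1,"y":0.02,"z":0,"ax":-0.016,"ay":-0.07,"az":0},{"x":0.1,"y":0.02,"z":0,"ax":-0.016,"ay":-0.07,"az":0},{"x":0.1,"y":0,"z":0,"ax":-0.016,"ay":-0.07,"az":0},{"x":0,"y":0,"z":0,"ax":-0.016,"ay":-0.07,"az":0},{"x":0,"y":0,"z":0,"ax":-0.016,"ay":-0.07,"az":0},{"x":0,"y":0,"z":0,"ax":-0.016,"ay":-0.07,"az":0},{"x":0,"y":0,"z":0,"ax":-0.016,"ay":-0.07,"az":0}]'
python3 -m handwheel '[{"x":0,"y":0,"z":0,"ax":0,"ay":0,"az":0},{"x":0,"y":0,"z":0,"ax":0,"ay":0,"az":0},{"x":0,"y":0,"z":0,"ax":0,"ay":0,"az":0},{"x":0,"y":0,"z":0,"ax":0,"ay":0,"az":0},{"x":0,"y":0,"z":0,"ax":0,"ay":0,"az":0},{"x":0,"y":0,"z":0,"ax":0,"ay":0,"az":0},{"x":0,"y":0,"z":0,"ax":0,"ay":0,"az":0},{"x":0,"y":0,"z":0,"ax":0,"ay":0,"az":0},{"x":0,"y":0,"z":0,"ax":0,"ay":0,"az":0},{"x":0,"y":0,"z":0,"ax":0,"ay":0,"az":0}]'
cat > tip.py <<'E'
from st import *
o=p+.019*R[:,2]; t=o-.105*R[:,0]; print("o",o,"tip",t,"lean",np.arccos(R[2,0]))
E
python3 tip.py
```

```text
clock: 14.72
eef_pos: [0.6289, -0.1483, 0.2555]
ee_rot: [[0.505, -0.177, 0.845], [-0.121, -0.984, -0.134], [0.855, -0.035, -0.518]]
force: [0.2, 1.0, 0.1]
opening: 0.117
grasp_force: 50.5
clock: 15.55
eef_pos: [0.6292, -0.1487, 0.2555]
ee_rot: [[0.506, -0.178, 0.844], [-0.122, -0.983, -0.134], [0.854, -0.035, -0.519]]
force: [-0.3, -0.4, -0.5]
opening: 0.12
grasp_force: 50.5
q [-0.4983 -0.0004  2.0903  1.394   0.2941  0.0433] yaw -0.23590199001468345 tilt 1.0250105293523601
o [ 0.6453 -0.1513  0.2457] tip [ 0.5922 -0.1385  0.156 ] lean 0.5471370852896567
```

```bash
python3 -m handwheel '[{"x":0,"y":0,"z":0,"ax":-0.01,"ay":-0.04,"az":0},{"x":0,"y":0,"z":0,"ax":-0.01,"ay":-0.04,"az":0},{"x":0,"y":0,"z":0,"ax":-0.01,"ay":-0.04,"az":0},{"x":0,"y":0,"z":0,"ax":-0.01,"ay":-0.04,"az":0},{"x":0,"y":0,"z":0,"ax":-0.01,"ay":-0.04,"az":0},{"x":0,"y":0,"z":0,"ax":-0.01,"ay":-0.04,"az":0},{"x":0.1,"y":-0.05,"z":0,"ax":0,"ay":0,"az":0},{"x":0.1,"y":-0.05,"z":0,"ax":0,"ay":0,"az":0},{"x":0,"y":0,"z":0,"ax":0,"ay":0,"az":0},{"x":0,"y":0,"z":0,"ax":0,"ay":0,"az":0}]'
python3 tip.py
```

```text
clock: 16.38
eef_pos: [0.6506, -0.1545, 0.2544]
ee_rot: [[0.262, -0.156, 0.952], [-0.062, -0.988, -0.145], [0.963, -0.021, -0.268]]
force: [-0.9, -0.8, -0.6]
opening: 0.119
grasp_force: 50.5
q [-0.5177  0.1403  2.1499  2.4179  0.5486 -1.0059] yaw -0.23102104683440472 tilt 1.2991409426864535
o [ 0.6687 -0.1573  0.2493] tip [ 0.6412 -0.1508  0.1481] lean 0.2724824365312201
```

```bash
python3 -m handwheel '[{"x":0.12,"y":-0.13,"z":0,"ax":0,"ay":0,"az":0},{"x":0,"y":0,"z":-0.2,"ax":0,"ay":0,"az":0},{"x":0,"y":0,"z":-0.2,"ax":0,"ay":0,"az":0},{"x":0,"y":0,"z":-0.2,"ax":0,"ay":0,"az":0},{"x":0,"y":0,"z":-0.2,"ax":0,"ay":0,"az":0},{"x":0,"y":0,"z":0,"ax":0,"ay":0,"az":0},{"x":0,"y":0,"z":0,"ax":0,"ay":0,"az":0},{"x":0,"y":0,"z":0,"ax":0,"ay":0,"az":0},{"x":0,"y":0,"z":0,"ax":0,"ay":0,"az":0},{"x":0,"y":0,"z":0,"ax":0,"ay":0,"az":0}]'
python3 tip.py
```

```text
clock: 17.22
eef_pos: [0.663, -0.1675, 0.1766]
ee_rot: [[0.259, -0.156, 0.953], [-0.06, -0.988, -0.145], [0.964, -0.02, -0.265]]
force: [-0.6, -0.1, -0.4]
opening: 0.12
grasp_force: 50.5
q [-0.5312  0.3658  2.119   2.5626  0.7126 -1.1964] yaw -0.2282413134315819 tilt 1.3025642133715283
o [ 0.6811 -0.1703  0.1715] tip [ 0.6539 -0.164   0.0703] lean 0.2689958585275868
```

```bash
python3 -m handwheel '[{"x":0,"y":0,"z":-0.15,"ax":0,"ay":0,"az":0},{"x":0,"y":0,"z":-0.15,"ax":0,"ay":0,"az":0},{"x":0,"y":0,"z":-0.15,"ax":0,"ay":0,"az":0},{"x":0,"y":0,"z":-0.08,"ax":0,"ay":0,"az":0},{"x":0,"y":0,"z":-0.05,"ax":0,"ay":0,"az":0},{"x":0,"y":0,"z":0,"ax":0,"ay":0,"az":0},{"x":0,"y":0,"z":0,"ax":0,"ay":0,"az":0},{"x":0,"y":0,"z":0,"ax":0,"ay":0,"az":0},{"x":0,"y":0,"z":0,"ax":0,"ay":0,"az":0},{"x":0,"y":0,"z":0,"ax":0,"ay":0,"az":0}]'
python3 -m handwheel '[{"x":0,"y":0,"z":0,"ax":0,"ay":0,"az":0},{"x":0,"y":0,"z":0,"ax":0,"ay":0,"az":0},{"x":0,"y":0,"z":0,"ax":0,"ay":0,"az":0},{"x":0,"y":0,"z":0,"ax":0,"ay":0,"az":0},{"x":-0.1,"y":0.02,"z":0.03,"ax":0,"ay":0,"az":0},{"x":-0.2,"y":0.03,"z":0.05,"ax":0,"ay":0,"az":0},{"x":-0.3,"y":0.05,"z":0.08,"ax":0,"ay":0,"az":0},{"x":-0.3,"y":0.05,"z":0.08,"ax":0,"ay":0,"az":0},{"x":-0.2,"y":0,"z":0.35,"ax":0,"ay":0,"az":0},{"x":-0.2,"y":0,"z":0.35,"ax":0,"ay":0,"az":0}]' 0.28 50
python3 - <<'E'
from st import *
ims=[]
for n in("scene","top"):
    im=look("f",n); u,v=map(int,proj(n,(.667,-.183,.12))); ims.append(cv2.resize(im[max(v-55,0):v+55,u-70:u+70,::-1],(400,314),interpolation=cv2.INTER_CUBIC))
    for c in("red","green"):
        for ce,a,P in blobs(n,im,c,smin=90):
            w=cast(n,*ce,.084)
            if .3<w[0]<.6 and .2<w[1]<.42: print(n,c,ce,a,w)
cv2.imwrite("pics/f.png",np.hstack(ims))
E
```

```text
clock: 18.05
eef_pos: [0.6627, -0.1674, 0.1173]
ee_rot: [[0.261, -0.156, 0.953], [-0.061, -0.988, -0.145], [0.964, -0.02, -0.267]]
force: [0.9, -0.3, -1.0]
opening: 0.119
grasp_force: 50.5
clock: 18.88
eef_pos: [0.5294, -0.1504, 0.2056]
ee_rot: [[0.27, -0.157, 0.95], [-0.069, -0.987, -0.143], [0.96, -0.027, -0.277]]
force: [1.8, 0.1, 1.9]
opening: 0.282
grasp_force: 0.0
q [-0.7305  0.0485  2.4231  2.2854  0.7726 -1.033 ] yaw -0.24947565723332532 tilt 1.2898134239364085
scene red [443.3721 236.2558] 172 [0.4336 0.315  0.084 ]
scene red [369.5625 233.6875] 16 [0.51   0.2002 0.084 ]
scene red [434.0839 263.1161] 155 [0.5069 0.327  0.084 ]
scene green [449.6906 284.3991] 223 [0.5362 0.3667 0.084 ]
scene green [454.6111 307.0556] 36 [0.5758 0.3902 0.084 ]
top red [148.2233 265.3981] 103 [0.4148 0.3118 0.084 ]
top green [124.125  226.2396] 96 [0.5207 0.3639 0.084 ]
```

View pics/f.png

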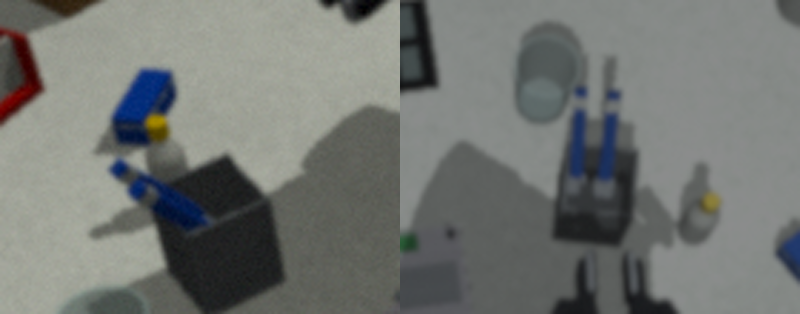

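Both paddles stand in the cup (top crop 578,150 and 608,150). The red module has been knocked to about (0.415,0.312), so I'll re-measure it. First I return to tool-down and head over there.

```bash
python3 -m handwheel '[{"x":0,"y":0.1,"z":0.1,"ax":0.017,"ay":0.072,"az":0},{"x":0,"y":0.1,"z":0.1,"ax":0.017,"ay":0.072,"az":0},{"x":0,"y":0.1,"z":0.1,"ax":0.017,"ay":0.072,"az":0},{"x":0,"y":0.1,"z":0,"ax":0.017,"ay":0.072,"az":0},{"x":0,"y":0.1,"z":0,"ax":0.017,"ay":0.072,"az":0},{"x":0,"y":0.1,"z":0,"ax":0.017,"ay":0.072,"az":0},{"x":0,"y":0.1,"z":0,"ax":0.017,"ay":0.072,"az":0},{"x":0,"y":0.1,"z":0,"ax":0.017,"ay":0.072,"az":0},{"x":0,"y":0.1,"z":0,"ax":0.017,"ay":0.072,"az":0},{"x":0,"y":0.1,"z":0,"ax":0.017,"ay":0.072,"az":0}]' 0.6
python3 -m handwheel '[{"x":0,"y":0.3,"z":0,"ax":0,"ay":0.04,"az":0},{"x":0,"y":0.3,"z":0,"ax":0,"ay":0.04,"az":0},{"x":0,"y":0.3,"z":0,"ax":0,"ay":0.04,"az":0},{"x":0,"y":0.3,"z":0,"ax":0,"ay":0.04,"az":0},{"x":-0.1,"y":0.3,"z":0,"ax":0,"ay":0,"az":0.03},{"x":-0.2,"y":0.3,"z":0,"ax":0,"ay":0,"az":0.03},{"x":-0.2,"y":0.3,"z":0,"ax":0,"ay":0,"az":0.03},{"x":-0.2,"y":0.3,"z":0,"ax":0,"ay":0,"az":0.03},{"x":-0.2,"y":0.3,"z":0,"ax":0,"ay":0,"az":0.03},{"x":0,"y":0,"z":0,"ax":0,"ay":0,"az":0}]'
python3 - <<'E'
from st import *
from scipy.spatial.transform import Rotation as Ro
for nm in("f","now"):
  im=cv2.imread("f_top.png")[:,:,::-1].copy() if nm=="f" else look("g","top")
  for c in("red","green"):
    for ce,a,P in blobs("top",im,c,smin=90):
        w=cast("top",*ce,.084)
        if .3<w[0]<.6 and .2<w[1]<.42:
            W=np.array([cast("top",*q,.084)[:2] for q in P]); e,vv=np.linalg.eigh(np.cov(W.T)); d=vv[:,1]*np.sign(vv[0,1]); print(nm,c,a,w,np.arctan2(d[1],d[0]),np.ptp(W@d),np.ptp(W@vv[:,0]))
def need(ps): 
    T=np.array([[np.cos(ps),np.sin(ps),0],[np.sin(ps),-np.cos(ps),0],[0,0,-1]]); return Ro.from_matrix(T@R.T).as_rotvec()/1.5
print(need(0))
im=cv2.imread("f_scene.png"); im2=cv2.imread("f_top.png")
cv2.imwrite("pics/g.png",np.hstack([cv2.resize(im[200:320,380:500],(400,400),interpolation=cv2.INTER_CUBIC),cv2.resize(im2[200:300,105:205],(400,400),interpolation=cv2.INTER_CUBIC)]))
E
```

```text
clock: 19.82
eef_pos: [0.5376, -0.075, 0.2155]
ee_rot: [[0.74, -0.117, 0.663], [-0.18, -0.983, 0.028], [0.648, -0.14, -0.748]]
force: [-0.3, 0.6, 0.0]
opening: 0.598
grasp_force: 0.0
clock: 20.65
eef_pos: [0.4447, 0.1882, 0.2145]
ee_rot: [[0.882, 0.088, 0.463], [0.024, -0.99, 0.142], [0.47, -0.114, -0.875]]
force: [0.3, 0.1, 0.2]
opening: 0.606
grasp_force: 0.0
q [ 0.1882 -0.246   2.1497  0.0783  0.7369  1.6545] yaw 0.027669227110729614 tilt 0.5050655024727119
f red 103 [0.4148 0.3118 0.084 ] 0.23312948532669134 0.03925601529087119 0.01648971907268071
f green 96 [0.5207 0.3639 0.084 ] -0.082048065598307 0.03625274124568012 0.01741905098067842
now red 90 [0.4132 0.3125 0.084 ] 0.29129932605960834 0.040241699894417615 0.016707180190963983
now green 94 [0.5207 0.364  0.084 ] -0.08556600082255528 0.03621496280005948 0.017467951025296524
[-0.0888  0.3248 -0.0391]
```

View pics/g.png

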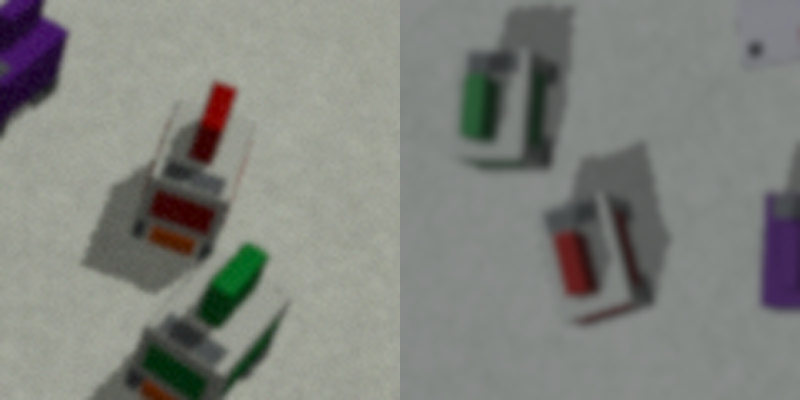

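Red sits at (570,265) in the top crop, turned about +0.26 rad. Green at (478,105) hasn't moved. I'll move above red.

```bash
python3 -m handwheel '[{"x":-0.06,"y":0.25,"z":0,"ax":-0.018,"ay":0.065,"az":-0.008},{"x":-0.06,"y":0.25,"z":0,"ax":-0.018,"ay":0.065,"az":-0.008},{"x":-0.06,"y":0.25,"z":0,"ax":-0.018,"ay":0.065,"az":-0.008},{"x":-0.06,"y":0.25,"z":0,"ax":-0.018,"ay":0.065,"az":-0.008},{"x":-0.06,"y":0.24,"z":0,"ax":-0.018,"ay":0.065,"az":-0.008},{"x":0,"y":0,"z":0,"ax":0,"ay":0,"az":0.058},{"x":0,"y":0,"z":0,"ax":0,"ay":0,"az":0.058},{"x":0,"y":0,"z":0,"ax":0,"ay":0,"az":0.058},{"x":0,"y":0,"z":0,"ax":0,"ay":0,"az":0},{"x":0,"y":0,"z":0,"ax":0,"ay":0,"az":0}]'
python3 - <<'E'
from st import *
from scipy.spatial.transform import Rotation as Ro
ps=.26;T=np.array([[np.cos(ps),np.sin(ps),0],[np.sin(ps),-np.cos(ps),0],[0,0,-1]]); print(Ro.from_matrix(T@R.T).as_rotvec()/1.5)
E
```

```text
clock: 21.53
eef_pos: [0.42, 0.3079, 0.2161]
ee_rot: [[0.969, 0.249, 0.006], [0.249, -0.969, -0.005], [0.005, 0.006, -1.0]]
force: [-0.8, 0.6, -0.2]
opening: 0.599
grasp_force: 0.0
q [ 0.4705  0.1247  1.7163 -0.0074  1.2972  1.7921] yaw 0.25119109874153317 tilt 0.007891307432556966
[0.0032 0.0042 0.0059]
```

```bash
python3 -m handwheel '[{"x":-0.06,"y":0.04,"z":-0.2,"ax":0.003,"ay":0.004,"az":0.005},{"x":0,"y":0,"z":-0.2,"ax":0,"ay":0,"az":0},{"x":0,"y":0,"z":-0.25,"ax":0,"ay":0,"az":0},{"x":0,"y":0,"z":-0.25,"ax":0,"ay":0,"az":0},{"x":0,"y":0,"z":-0.2,"ax":0,"ay":0,"az":0},{"x":0,"y":0,"z":-0.15,"ax":0,"ay":0,"az":0},{"x":0,"y":0,"z":-0.11,"ax":0,"ay":0,"az":0},{"x":0,"y":0,"z":0,"ax":0,"ay":0,"az":0},{"x":0,"y":0,"z":0,"ax":0,"ay":0,"az":0},{"x":0,"y":0,"z":0,"ax":0,"ay":0,"az":0}]'
python3 -m handwheel '[{"x":0,"y":0,"z":0,"ax":0,"ay":0,"az":0},{"x":0,"y":0,"z":0,"ax":0,"ay":0,"az":0},{"x":0,"y":0,"z":0,"ax":0,"ay":0,"az":0},{"x":0,"y":0,"z":0,"ax":0,"ay":0,"az":0},{"x":0,"y":0,"z":0,"ax":0,"ay":0,"az":0},{"x":0,"y":0,"z":0,"ax":0,"ay":0,"az":0},{"x":0,"y":0,"z":0,"ax":0,"ay":0,"az":0},{"x":0,"y":0,"z":0,"ax":0,"ay":0,"az":0},{"x":0,"y":0,"z":0,"ax":0,"ay":0,"az":0},{"x":0,"y":0,"z":0,"ax":0,"ay":0,"az":0}]' 0 80
python3 - <<'E'
from st import *
im=look("h","top")
for ce,a,P in blobs("top",im,"red",smin=90): 
    w=cast("top",*ce,.084); 
    if .3<w[0]<.6 and .2<w[1]<.42: print(a,ce,w)
E
```

```text
clock: 22.37
eef_pos: [0.4147, 0.3132, 0.0818]
ee_rot: [[0.966, 0.259, 0.003], [0.259, -0.966, 0.001], [0.004, -0.0, -1.0]]
force: [0.3, -0.7, 0.6]
opening: 0.597
grasp_force: 0.0
clock: 23.2
eef_pos: [0.4147, 0.3135, 0.082]
ee_rot: [[0.966, 0.259, 0.004], [0.259, -0.966, 0.002], [0.004, -0.001, -1.0]]
force: [-0.4, 0.3, 5.1]
opening: 0.145
grasp_force: 79.1
q [ 0.481   0.3006  1.8202 -0.0002  1.0167  1.7895] yaw 0.262351094080154 tilt 0.004141776377385175
27 [149.3704 270.8148] [0.4013 0.31   0.084 ]
```

```bash
python3 -m handwheel '[{"x":0,"y":0,"z":0.15,"ax":0,"ay":0,"az":0},{"x":0,"y":0,"z":0.3,"ax":0,"ay":0,"az":0},{"x":0,"y":0,"z":0.35,"ax":0,"ay":0,"az":0},{"x":0,"y":0,"z":0.3,"ax":0,"ay":0,"az":0},{"x":0.2,"y":-0.28,"z":0,"ax":0,"ay":0,"az":-0.058},{"x":0.2,"y":-0.28,"z":0,"ax":0,"ay":0,"az":-0.058},{"x":0.2,"y":-0.28,"z":0,"ax":0,"ay":0,"az":-0.058},{"x":0.2,"y":-0.28,"z":0,"ax":0,"ay":-0.078,"az":0},{"x":0.2,"y":-0.28,"z":0,"ax":0,"ay":-0.078,"az":0},{"x":0.2,"y":-0.26,"z":0,"ax":0,"ay":-0.078,"az":0}]'
python3 -m handwheel '[{"x":0,"y":0,"z":0,"ax":0,"ay":0,"az":0},{"x":0,"y":0,"z":0,"ax":0,"ay":0,"az":0},{"x":0,"y":0,"z":0,"ax":0,"ay":0,"az":0},{"x":0,"y":0,"z":0,"ax":0,"ay":0,"az":0},{"x":0,"y":0,"z":0,"ax":0,"ay":0,"az":0},{"x":0,"y":0,"z":0,"ax":0,"ay":0,"az":0},{"x":0,"y":0,"z":0,"ax":0,"ay":0,"az":0},{"x":0,"y":0,"z":0,"ax":0,"ay":0,"az":0},{"x":0,"y":0,"z":0,"ax":0,"ay":0,"az":0},{"x":0,"y":0,"z":0,"ax":0,"ay":0,"az":0}]'
cat > need.py <<'E'
from st import *
from scipy.spatial.transform import Rotation as Ro
def need(yaw=0,tilt=-.35):
    T=Ro.from_euler("ZY",[yaw,tilt]).as_matrix()@np.diag([1,-1,-1.]); return Ro.from_matrix(T@R.T).as_rotvec()/1.5
if __name__=="__main__": print(need(), "tiltY",np.arctan2(R[2,0],R[0,0]))
E
python3 need.py
python3 - <<'E'
from h import *
ims=[]
for n in("scene","top"):
    im=look("i",n); u,v=map(int,proj(n,(.58,.148,.08))); ims.append(cv2.resize(im[v-60:v+60,u-60:u+60,::-1],(400,400),interpolation=cv2.INTER_CUBIC))
cv2.imwrite("pics/i.png",np.hstack(ims))
E
```

```text
clock: 24.08
eef_pos: [0.5341, 0.1452, 0.1902]
ee_rot: [[0.937, 0.001, 0.349], [0.001, -1.0, -0.001], [0.349, 0.002, -0.937]]
force: [0.9, 1.3, -3.1]
opening: 0.148
grasp_force: 78.4
clock: 24.92
eef_pos: [0.5337, 0.1471, 0.1907]
ee_rot: [[0.939, 0.002, 0.345], [0.002, -1.0, 0.0], [0.345, 0.0, -0.939]]
force: [0.5, 1.0, -2.2]
opening: 0.149
grasp_force: 78.7
q [ 0.138   0.0395  1.9067 -0.0633  0.847   1.7407] yaw 0.0017385223167031372 tilt 0.3524323804610992
[ 0.0003  0.0016 -0.001 ] tiltY 0.35243251360418354
```

View pics/i.png

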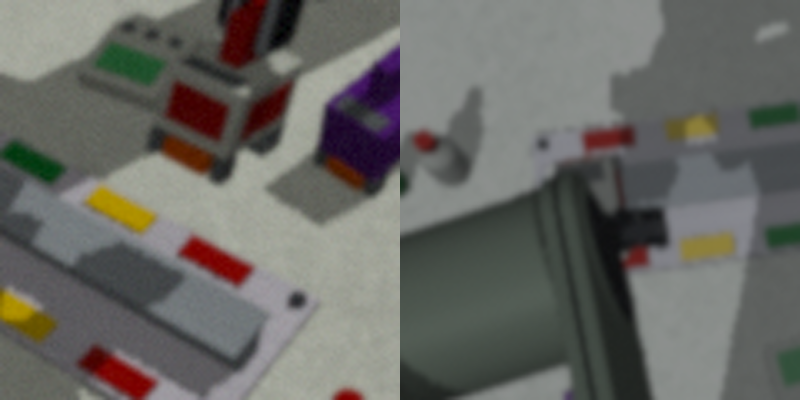

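Red is held and tilted in front of its bay, with nothing in contact. I'll lower to hooking height.

```bash
python3 -m handwheel '[{"x":0.05,"y":0,"z":-0.2,"ax":0,"ay":0,"az":0},{"x":0.05,"y":0,"z":-0.2,"ax":0,"ay":0,"az":0},{"x":0.05,"y":0,"z":-0.2,"ax":0,"ay":0,"az":0},{"x":0,"y":0,"z":-0.15,"ax":0,"ay":0,"az":0},{"x":0,"y":0,"z":-0.10,"ax":0,"ay":0,"az":0},{"x":0,"y":0,"z":-0.05,"ax":0,"ay":0,"az":0},{"x":0,"y":0,"z":0,"ax":0,"ay":0,"az":0},{"x":0,"y":0,"z":0,"ax":0,"ay":0,"az":0},{"x":0,"y":0,"z":0,"ax":0,"ay":0,"az":0},{"x":0,"y":0,"z":0,"ax":0,"ay":0,"az":0}]'
python3 need.py
```

```text
clock: 25.85
eef_pos: [0.5497, 0.1471, 0.1022]
ee_rot: [[0.938, 0.001, 0.348], [0.001, -1.0, 0.0], [0.348, 0.0, -0.938]]
force: [0.1, -0.7, -2.8]
opening: 0.148
grasp_force: 78.6
q [ 0.1332  0.2087  1.9352 -0.0762  0.6466  1.7554] yaw 0.0013248003697274818 tilt 0.35532670855257276
[ 0.0001  0.0036 -0.0009] tiltY 0.3553269844733175
```

```bash
python3 -m handwheel '[{"x":0,"y":0,"z":-0.018,"ax":0,"ay":0.003,"az":0},{"x":0,"y":0,"z":0,"ax":0,"ay":0,"az":0},{"x":0.03,"y":0,"z":0,"ax":0,"ay":0,"az":0},{"x":0.03,"y":0,"z":0,"ax":0,"ay":0,"az":0},{"x":0.03,"y":0,"z":0,"ax":0,"ay":0,"az":0},{"x":0.03,"y":0,"z":0,"ax":0,"ay":0,"az":0},{"x":0.03,"y":0,"z":0,"ax":0,"ay":0,"az":0},{"x":0,"y":0,"z":0,"ax":0,"ay":0,"az":0},{"x":0,"y":0,"z":0,"ax":0,"ay":0,"az":0},{"x":0,"y":0,"z":0,"ax":0,"ay":0,"az":0}]'
python3 -m handwheel '[{"x":0.01,"y":0,"z":0,"ax":0,"ay":0,"az":0},{"x":0,"y":0,"z":0,"ax":0,"ay":0,"az":0},{"x":0.01,"y":0,"z":0,"ax":0,"ay":0,"az":0},{"x":0,"y":0,"z":0,"ax":0,"ay":0,"az":0},{"x":0.01,"y":0,"z":0,"ax":0,"ay":0,"az":0},{"x":0,"y":0,"z":0,"ax":0,"ay":0,"az":0},{"x":0,"y":0,"z":0,"ax":0,"ay":0,"az":0},{"x":0,"y":0,"z":0,"ax":0,"ay":0,"az":0},{"x":0,"y":0,"z":0,"ax":0,"ay":0,"az":0},{"x":0,"y":0,"z":0,"ax":0,"ay":0,"az":0}]'
python3 - <<'E'
from h import *
im=look("j","scene"); u,v=map(int,proj("scene",(.59,.148,.05))); print(u,v)
cv2.imwrite("pics/j.png",cv2.resize(im[v-45:v+45,u-60:u+60,::-1],(800,600),interpolation=cv2.INTER_CUBIC))
E
```

```text
clock: 26.68
eef_pos: [0.5635, 0.1468, 0.0987]
ee_rot: [[0.94, 0.001, 0.341], [0.001, -1.0, -0.0], [0.341, 0.001, -0.94]]
force: [1.0, -0.5, -2.2]
opening: 0.145
grasp_force: 78.7
clock: 27.52
eef_pos: [0.5666, 0.1469, 0.0989]
ee_rot: [[0.94, 0.001, 0.341], [0.001, -1.0, -0.0], [0.341, 0.0, -0.94]]
force: [-0.4, -0.3, -2.1]
opening: 0.145
grasp_force: 78.7
322 258
```

View pics/j.png

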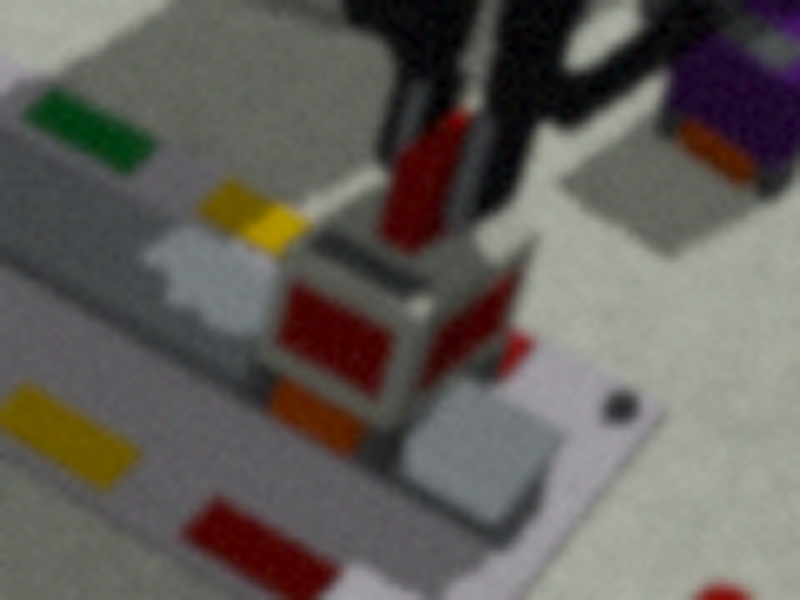

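The module is just entering, with the orange foot over the rail's far side at (318,415). I'll raise about 1 mm and feel for the slot's end.

```bash
python3 -m handwheel '[{"x":0,"y":0,"z":0.012,"ax":0,"ay":0,"az":0},{"x":0,"y":0,"z":0,"ax":0,"ay":0,"az":0},{"x":0.01,"y":0,"z":0,"ax":0,"ay":0,"az":0},{"x":0.01,"y":0,"z":0,"ax":0,"ay":0,"az":0},{"x":0.01,"y":0,"z":0,"ax":0,"ay":0,"az":0},{"x":0.01,"y":0,"z":0,"ax":0,"ay":0,"az":0},{"x":0,"y":0,"z":0,"ax":0,"ay":0,"az":0},{"x":0,"y":0,"z":0,"ax":0,"ay":0,"az":0},{"x":0,"y":0,"z":0,"ax":0,"ay":0,"az":0},{"x":0,"y":0,"z":0,"ax":0,"ay":0,"az":0}]'
python3 -m handwheel '[{"x":0.01,"y":0,"z":0,"ax":0,"ay":0,"az":0},{"x":0,"y":0,"z":0,"ax":0,"ay":0,"az":0},{"x":0.01,"y":0,"z":0,"ax":0,"ay":0,"az":0},{"x":0,"y":0,"z":0,"ax":0,"ay":0,"az":0},{"x":0,"y":0,"z":0,"ax":0,"ay":0,"az":0},{"x":0,"y":0,"z":0,"ax":0,"ay":0,"az":0},{"x":0,"y":0,"z":0,"ax":0,"ay":0,"az":0},{"x":0,"y":0,"z":0,"ax":0,"ay":0,"az":0},{"x":0,"y":0,"z":0,"ax":0,"ay":0,"az":0},{"x":0,"y":0,"z":0,"ax":0,"ay":0,"az":0}]'
```

```text
clock: 28.4
eef_pos: [0.5706, 0.1469, 0.1]
ee_rot: [[0.94, 0.001, 0.341], [0.001, -1.0, -0.0], [0.341, 0.0, -0.94]]
force: [0.4, 0.3, -2.8]
opening: 0.146
grasp_force: 78.7
clock: 29.23
eef_pos: [0.5726, 0.1469, 0.1001]
ee_rot: [[0.94, 0.001, 0.341], [0.001, -1.0, 0.0], [0.341, 0.0, -0.94]]
force: [0.1, 0.7, -2.2]
opening: 0.149
grasp_force: 78.7
```

Still free, so I'll continue in small steps.

```bash
python3 -m handwheel '[{"x":0.01,"y":0,"z":0,"ax":0,"ay":0,"az":0},{"x":0,"y":0,"z":0,"ax":0,"ay":0,"az":0},{"x":0.01,"y":0,"z":0,"ax":0,"ay":0,"az":0},{"x":0,"y":0,"z":0,"ax":0,"ay":0,"az":0},{"x":0,"y":0,"z":0,"ax":0,"ay":0,"az":0},{"x":0,"y":0,"z":0,"ax":0,"ay":0,"az":0},{"x":0,"y":0,"z":0,"ax":0,"ay":0,"az":0},{"x":0,"y":0,"z":0,"ax":0,"ay":0,"az":0},{"x":0,"y":0,"z":0,"ax":0,"ay":0,"az":0},{"x":0,"y":0,"z":0,"ax":0,"ay":0,"az":0}]'
python3 -m handwheel '[{"x":0.01,"y":0,"z":0,"ax":0,"ay":0,"az":0},{"x":0,"y":0,"z":0,"ax":0,"ay":0,"az":0},{"x":0.005,"y":0,"z":0,"ax":0,"ay":0,"az":0},{"x":0,"y":0,"z":0,"ax":0,"ay":0,"az":0},{"x":0,"y":0,"z":0,"ax":0,"ay":0,"az":0},{"x":0,"y":0,"z":0,"ax":0,"ay":0,"az":0},{"x":0,"y":0,"z":0,"ax":0,"ay":0,"az":0},{"x":0,"y":0,"z":0,"ax":0,"ay":0,"az":0},{"x":0,"y":0,"z":0,"ax":0,"ay":0,"az":0},{"x":0,"y":0,"z":0,"ax":0,"ay":0,"az":0}]'
```

```text
clock: 30.07
eef_pos: [0.574, 0.1469, 0.0997]
ee_rot: [[0.941, 0.001, 0.34], [0.001, -1.0, -0.0], [0.34, 0.001, -0.941]]
force: [-4.2, 0.7, -0.2]
opening: 0.149
grasp_force: 79.1
clock: 30.9
eef_pos: [0.5745, 0.1469, 0.0994]
ee_rot: [[0.941, 0.001, 0.337], [0.001, -1.0, -0.0], [0.337, 0.001, -0.941]]
force: [-8.5, -0.2, 2.1]
opening: 0.145
grasp_force: 79.6
```

Contact at TCP x≈0.5735, with reaction along −x and +z, fits the slot's inner corner. I'll back off 2 mm and lift a little. If the lip is hooked, it should pull back.

```bash
python3 -m handwheel '[{"x":-0.015,"y":0,"z":0,"ax":0,"ay":0,"az":0},{"x":-0.015,"y":0,"z":0,"ax":0,"ay":0,"az":0},{"x":0,"y":0,"z":0,"ax":0,"ay":0,"az":0},{"x":0,"y":0,"z":0.015,"ax":0,"ay":0,"az":0},{"x":0,"y":0,"z":0.015,"ax":0,"ay":0,"az":0},{"x":0,"y":0,"z":0.01,"ax":0,"ay":0,"az":0},{"x":0,"y":0,"z":0,"ax":0,"ay":0,"az":0},{"x":0,"y":0,"z":0,"ax":0,"ay":0,"az":0},{"x":0,"y":0,"z":0,"ax":0,"ay":0,"az":0},{"x":0,"y":0,"z":0,"ax":0,"ay":0,"az":0}]'
```

```text
clock: 31.73
eef_pos: [0.5729, 0.1467, 0.1007]
ee_rot: [[0.94, 0.001, 0.34], [0.001, -1.0, 0.0], [0.34, -0.0, -0.94]]
force: [12.5, 2.2, -27.9]
opening: 0.141
grasp_force: 78.9
```

The hook is confirmed: a downward pull of 28 N. I'll relax, rotate down to about 0.27 rad about the edge, and check forces.

```bash
python3 -m handwheel '[{"x":0,"y":0,"z":-0.025,"ax":0,"ay":0,"az":0},{"x":0,"y":0,"z":0,"ax":0,"ay":0,"az":0},{"x":0.017,"y":0,"z":0.002,"ax":0,"ay":0.016,"az":0},{"x":0.017,"y":0,"z":0.002,"ax":0,"ay":0.016,"az":0},{"x":0.017,"y":0,"z":0.002,"ax":0,"ay":0.016,"az":0},{"x":0,"y":0,"z":0,"ax":0,"ay":0,"az":0},{"x":0,"y":0,"z":0,"ax":0,"ay":0,"az":0},{"x":0,"y":0,"z":0,"ax":0,"ay":0,"az":0},{"x":0,"y":0,"z":0,"ax":0,"ay":0,"az":0},{"x":0,"y":0,"z":0,"ax":0,"ay":0,"az":0}]'
```

```text
clock: 32.57
eef_pos: [0.5777, 0.1467, 0.1018]
ee_rot: [[0.962, 0.001, 0.272], [0.002, -1.0, -0.0], [0.272, 0.001, -0.962]]
force: [-1.5, -0.5, -8.7]
opening: 0.144
grasp_force: 82.3
```

```bash
python3 -m handwheel '[{"x":0,"y":0,"z":-0.01,"ax":0,"ay":0,"az":0},{"x":0,"y":0,"z":0,"ax":0,"ay":0,"az":0},{"x":0,"y":0,"z":0,"ax":0,"ay":0,"az":0},{"x":0,"y":0,"z":0,"ax":0,"ay":0,"az":0},{"x":0,"y":0,"z":0,"ax":0,"ay":0,"az":0},{"x":0,"y":0,"z":0,"ax":0,"ay":0,"az":0},{"x":0,"y":0,"z":0,"ax":0,"ay":0,"az":0},{"x":0,"y":0,"z":0,"ax":0,"ay":0,"az":0},{"x":0,"y":0,"z":0,"ax":0,"ay":0,"az":0},{"x":0,"y":0,"z":0,"ax":0,"ay":0,"az":0}]'
python3 -m handwheel '[{"x":0,"y":0,"z":0,"ax":0,"ay":0,"az":0},{"x":0,"y":0,"z":0,"ax":0,"ay":0,"az":0},{"x":0,"y":0,"z":0,"ax":0,"ay":0,"az":0},{"x":0,"y":0,"z":0,"ax":0,"ay":0,"az":0},{"x":0,"y":0,"z":0,"ax":0,"ay":0,"az":0},{"x":-0.05,"y":0,"z":0.18,"ax":0,"ay":0,"az":0},{"x":-0.05,"y":0,"z":0.18,"ax":0,"ay":0,"az":0},{"x":-0.05,"y":0,"z":0.18,"ax":0,"ay":0,"az":0},{"x":0,"y":0,"z":0,"ax":0,"ay":0.06,"az":0},{"x":0,"y":0,"z":0,"ax":0,"ay":0.06,"az":0}]' 0.45
python3 need.py
python3 - <<'E'
from h import *
im=look("k","scene"); u,v=map(int,proj("scene",(.59,.148,.05)))
cv2.imwrite("pics/k.png",cv2.resize(im[v-45:v+45,u-60:u+60,::-1],(800,600),interpolation=cv2.INTER_CUBIC))
E
```

```text
clock: 33.4
eef_pos: [0.5787, 0.147, 0.1016]
ee_rot: [[0.962, 0.001, 0.274], [0.001, -1.0, 0.0], [0.274, 0.0, -0.962]]
force: [-0.5, -0.8, -4.0]
opening: 0.142
grasp_force: 82.8
clock: 34.23
eef_pos: [0.5628, 0.1473, 0.1574]
ee_rot: [[0.995, 0.002, 0.095], [0.002, -1.0, 0.001], [0.095, -0.0, -0.995]]
force: [0.3, 0.3, -0.4]
opening: 0.444
grasp_force: 0.0
q [ 0.1124  0.2633  1.6858 -0.0113  1.0975  1.6857] yaw 0.0022009538800536787 tilt 0.09547475999081304
[-0.0001 -0.1697 -0.0015] tiltY 0.0954741972823081
```

View pics/k.png

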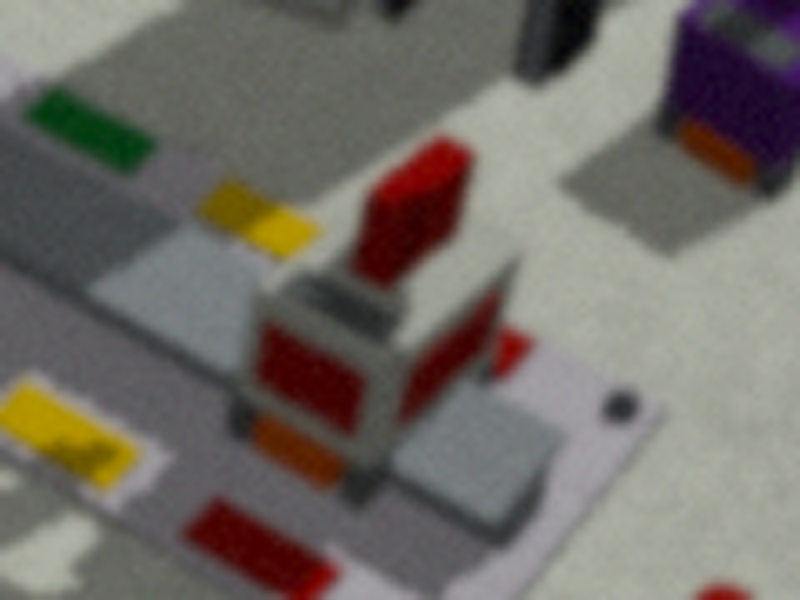

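Red rests tilted on its foot in the red bay; the foot shows at (298,450) and it's hooked at the rear. Now I press the pad with closed fingers.

```bash
python3 -m handwheel '[{"x":0.2,"y":0,"z":0,"ax":0,"ay":0.03,"az":0},{"x":0.25,"y":0,"z":0,"ax":0,"ay":0.034,"az":0},{"x":0.25,"y":0,"z":0,"ax":0,"ay":0,"az":0},{"x":0,"y":0,"z":0,"ax":0,"ay":0,"az":0},{"x":0,"y":0,"z":0,"ax":0,"ay":0,"az":0},{"x":0,"y":0,"z":0,"ax":0,"ay":0,"az":0},{"x":0,"y":0,"z":-0.15,"ax":0,"ay":0,"az":0},{"x":0,"y":0,"z":-0.15,"ax":0,"ay":0,"az":0},{"x":0,"y":0,"z":-0.15,"ax":0,"ay":0,"az":0},{"x":0,"y":0,"z":0,"ax":0,"ay":0,"az":0}]' 0 40
python3 -m handwheel '[{"x":0,"y":0,"z":-0.02,"ax":0,"ay":0,"az":0},{"x":0,"y":0,"z":-0.02,"ax":0,"ay":0,"az":0},{"x":0,"y":0,"z":-0.02,"ax":0,"ay":0,"az":0},{"x":0,"y":0,"z":0,"ax":0,"ay":0,"az":0},{"x":0,"y":0,"z":0,"ax":0,"ay":0,"az":0},{"x":0,"y":0,"z":0,"ax":0,"ay":0,"az":0},{"x":0,"y":0,"z":0,"ax":0,"ay":0,"az":0},{"x":0,"y":0,"z":0,"ax":0,"ay":0,"az":0},{"x":0,"y":0,"z":0,"ax":0,"ay":0,"az":0},{"x":0,"y":0,"z":0,"ax":0,"ay":0,"az":0}]'
```

```text
clock: 35.12
eef_pos: [0.6291, 0.1468, 0.1065]
ee_rot: [[1.0, 0.002, -0.008], [0.002, -1.0, -0.001], [-0.008, 0.001, -1.0]]
force: [-1.1, -0.7, -0.7]
opening: -0.003
grasp_force: 0.0
clock: 35.95
eef_pos: [0.6333, 0.1469, 0.1042]
ee_rot: [[1.0, 0.001, 0.0], [0.001, -1.0, 0.0], [0.0, -0.0, -1.0]]
force: [0.2, 0.9, -0.3]
opening: 0.001
grasp_force: 0.0
```

```bash
python3 -m handwheel '[{"x":0,"y":0,"z":-0.01,"ax":0,"ay":0,"az":0},{"x":0,"y":0,"z":-0.01,"ax":0,"ay":0,"az":0},{"x":0,"y":0,"z":-0.01,"ax":0,"ay":0,"az":0},{"x":0,"y":0,"z":-0.01,"ax":0,"ay":0,"az":0},{"x":0,"y":0,"z":0,"ax":0,"ay":0,"az":0},{"x":0,"y":0,"z":0,"ax":0,"ay":0,"az":0},{"x":0,"y":0,"z":0,"ax":0,"ay":0,"az":0},{"x":0,"y":0,"z":0,"ax":0,"ay":0,"az":0},{"x":0,"y":0,"z":0,"ax":0,"ay":0,"az":0},{"x":0,"y":0,"z":0,"ax":0,"ay":0,"az":0}]'
python3 -m handwheel '[{"x":0,"y":0,"z":-0.01,"ax":0,"ay":0,"az":0},{"x":0,"y":0,"z":-0.01,"ax":0,"ay":0,"az":0},{"x":0,"y":0,"z":-0.01,"ax":0,"ay":0,"az":0},{"x":0,"y":0,"z":0,"ax":0,"ay":0,"az":0},{"x":0,"y":0,"z":0,"ax":0,"ay":0,"az":0},{"x":0,"y":0,"z":0,"ax":0,"ay":0,"az":0},{"x":0,"y":0,"z":0,"ax":0,"ay":0,"az":0},{"x":0,"y":0,"z":0,"ax":0,"ay":0,"az":0},{"x":0,"y":0,"z":0,"ax":0,"ay":0,"az":0},{"x":0,"y":0,"z":0,"ax":0,"ay":0,"az":0}]'
```

```text
clock: 36.78
eef_pos: [0.6355, 0.147, 0.1026]
ee_rot: [[1.0, 0.001, 0.006], [0.001, -1.0, 0.0], [0.006, -0.0, -1.0]]
force: [0.9, -0.6, 6.1]
opening: 0.001
grasp_force: 3.1
clock: 37.62
eef_pos: [0.633, 0.1469, 0.0968]
ee_rot: [[1.0, 0.001, -0.001], [0.001, -1.0, -0.0], [-0.001, 0.0, -1.0]]
force: [1.2, -0.3, -0.1]
opening: -0.003
grasp_force: 0.3
```

Force reached 6 N and then dropped away, which suggests a snap. I'll continue down to confirm the pad is now at its seated height (TCP≈0.092).

```bash
python3 -m handwheel '[{"x":0,"y":0,"z":-0.01,"ax":0,"ay":0,"az":0},{"x":0,"y":0,"z":-0.01,"ax":0,"ay":0,"az":0},{"x":0,"y":0,"z":-0.01,"ax":0,"ay":0,"az":0},{"x":0,"y":0,"z":-0.01,"ax":0,"ay":0,"az":0},{"x":0,"y":0,"z":0,"ax":0,"ay":0,"az":0},{"x":0,"y":0,"z":0,"ax":0,"ay":0,"az":0},{"x":0,"y":0,"z":0,"ax":0,"ay":0,"az":0},{"x":0,"y":0,"z":0,"ax":0,"ay":0,"az":0},{"x":0,"y":0,"z":0,"ax":0,"ay":0,"az":0},{"x":0,"y":0,"z":0,"ax":0,"ay":0,"az":0}]'
python3 -m handwheel '[{"x":0,"y":0,"z":-0.01,"ax":0,"ay":0,"az":0},{"x":0,"y":0,"z":0,"ax":0,"ay":0,"az":0},{"x":0,"y":0,"z":0,"ax":0,"ay":0,"az":0},{"x":0,"y":0,"z":0,"ax":0,"ay":0,"az":0},{"x":0,"y":0,"z":0,"ax":0,"ay":0,"az":0},{"x":0,"y":0,"z":0,"ax":0,"ay":0,"az":0},{"x":0,"y":0,"z":0,"ax":0,"ay":0,"az":0},{"x":0,"y":0,"z":0,"ax":0,"ay":0,"az":0},{"x":0,"y":0,"z":0,"ax":0,"ay":0,"az":0},{"x":0,"y":0,"z":0,"ax":0,"ay":0,"az":0}]'
```

```text
clock: 38.45
eef_pos: [0.6332, 0.1469, 0.0932]
ee_rot: [[1.0, 0.001, -0.0], [0.001, -1.0, -0.0], [-0.0, 0.0, -1.0]]
force: [0.5, 0.0, -1.0]
opening: 0.003
grasp_force: 0.0
clock: 39.28
eef_pos: [0.6332, 0.1469, 0.0922]
ee_rot: [[1.0, 0.001, -0.0], [0.001, -1.0, 0.0], [-0.0, -0.0, -1.0]]
force: [0.2, 0.4, -0.1]
opening: 0.001
grasp_force: 0.0
```

```bash
python3 -m handwheel '[{"x":0,"y":0,"z":-0.01,"ax":0,"ay":0,"az":0},{"x":0,"y":0,"z":0,"ax":0,"ay":0,"az":0},{"x":0,"y":0,"z":0,"ax":0,"ay":0,"az":0},{"x":0,"y":0,"z":0,"ax":0,"ay":0,"az":0},{"x":0,"y":0,"z":-0.01,"ax":0,"ay":0,"az":0},{"x":0,"y":0,"z":0,"ax":0,"ay":0,"az":0},{"x":0,"y":0,"z":0,"ax":0,"ay":0,"az":0},{"x":0,"y":0,"z":0,"ax":0,"ay":0,"az":0},{"x":0,"y":0,"z":0,"ax":0,"ay":0,"az":0},{"x":0,"y":0,"z":0,"ax":0,"ay":0,"az":0}]'
python3 - <<'E'
from h import *
im=look("l","scene")
for ce,a,P in blobs("scene",im,"red",smin=90): print(ce,a, cast("scene",*ce,.1)[:2])
print("rib top near/far pred", proj("scene",(.605-.026,.147,.1)),proj("scene",(.605+.014,.147,.1)), "panel pred",proj("scene",(.641,.147,.05)))
E
```

```text
clock: 40.12
eef_pos: [0.634, 0.1469, 0.092]
ee_rot: [[1.0, 0.001, 0.002], [0.001, -1.0, 0.0], [0.002, -0.0, -1.0]]
force: [-2.3, -0.2, 9.4]
opening: -0.005
grasp_force: 5.0
[531.87128713   5.23762376] 101 [-0.95024052  0.11857704]
[558.6  13.2] 15 [-0.91444497  0.22195535]
[ 74.74249318 163.45768881] 1099 [ 0.72134038 -0.42955029]
[  4.4516129  146.16129032] 31 [ 0.77981754 -0.62502423]
[369.47368421 233.84210526] 19 [0.52552144 0.20605555]
[324.15 244.3 ] 40 [0.59759031 0.15289786]
[329.58450704 268.28169014] 142 [0.63936806 0.19063924]
[305.61068702 276.80152672] 131 [0.67919041 0.16806818]
[300.87362637 295.7032967 ] 182 [0.71588389 0.18385005]
[369.7244898  306.59183673] 98 [0.66812726 0.28336472]
rib top near/far pred (np.float64(326.8994808275638), np.float64(236.93448731307518)) (np.float64(314.88969307088655), np.float64(249.93299431824346)) panel pred (np.float64(307.0099569933574), np.float64(275.47418466756005))
```

Solid contact of 9 N at pad height 0.070 means red is clicked in, and the panel pixel matches the seated prediction. Now green.

```bash
python3 -m handwheel '[{"x":0,"y":0,"z":0.3,"ax":0,"ay":0,"az":0},{"x":0,"y":0,"z":0.4,"ax":0,"ay":0,"az":0},{"x":0,"y":0,"z":0.4,"ax":0,"ay":0,"az":0},{"x":-0.16,"y":0.31,"z":0,"ax":0,"ay":0,"az":-0.008},{"x":-0.16,"y":0.31,"z":0,"ax":0,"ay":0,"az":-0.008},{"x":-0.16,"y":0.31,"z":0,"ax":0,"ay":0,"az":-0.008},{"x":-0.16,"y":0.31,"z":0,"ax":0,"ay":0,"az":-0.008},{"x":-0.16,"y":0.31,"z":0,"ax":0,"ay":0,"az":-0.008},{"x":-0.16,"y":0.31,"z":0,"ax":0,"ay":0,"az":-0.008},{"x":-0.17,"y":0.31,"z":0,"ax":0,"ay":0,"az":-0.008}]' 0.6 80
python3 -m handwheel '[{"x":0,"y":0,"z":-0.1,"ax":0,"ay":0,"az":0},{"x":0,"y":0,"z":-0.1,"ax":0,"ay":0,"az":0},{"x":0,"y":0,"z":-0.1,"ax":0,"ay":0,"az":0},{"x":0,"y":0,"z":0,"ax":0,"ay":0,"az":0},{"x":0,"y":0,"z":0,"ax":0,"ay":0,"az":0},{"x":0,"y":0,"z":0,"ax":0,"ay":0,"az":0},{"x":0,"y":0,"z":0,"ax":0,"ay":0,"az":0},{"x":0,"y":0,"z":0,"ax":0,"ay":0,"az":0},{"x":0,"y":0,"z":0,"ax":0,"ay":0,"az":0},{"x":0,"y":0,"z":0,"ax":0,"ay":0,"az":0}]'
python3 - <<'E'
from st import *
for n in("top","scene"):
  im=look("m",n)
  for ce,a,P in blobs(n,im,"green",smin=90):
    w=cast(n,*ce,.084)
    if .4<w[0]<.62 and .28<w[1]<.44: print(n,a,ce,w)
E
```

```text
clock: 41.0
eef_pos: [0.5192, 0.3651, 0.1995]
ee_rot: [[0.997, -0.083, -0.0], [-0.083, -0.997, -0.0], [-0.0, 0.0, -1.0]]
force: [0.5, -0.2, -0.5]
opening: 0.599
grasp_force: 0.0
clock: 41.83
eef_pos: [0.5206, 0.3638, 0.1707]
ee_rot: [[0.997, -0.083, 0.001], [-0.083, -0.997, 0.0], [0.001, -0.0, -1.0]]
force: [0.3, -0.2, -0.2]
opening: 0.597
grasp_force: 0.0
q [ 0.4738  0.4041  1.4641 -0.      1.2726  2.1275] yaw -0.08297841062738838 tilt 0.0008876931901847738
top 33 [144.4242 185.3636] [0.6192 0.3059 0.084 ]
top 50 [123.74 229.42] [0.5128 0.3654 0.084 ]
scene 221 [449.6787 284.4661] [0.5363 0.3668 0.084 ]
scene 35 [454.5714 307.1429] [0.576  0.3902 0.084 ]
scene 96 [431.8438 311.1875] [0.6053 0.3639 0.084 ]
```

```bash
python3 -m handwheel '[{"x":0.03,"y":0,"z":-0.15,"ax":0,"ay":0,"az":0},{"x":0,"y":0,"z":-0.2,"ax":0,"ay":0,"az":0},{"x":0,"y":0,"z":-0.2,"ax":0,"ay":0,"az":0},{"x":0,"y":0,"z":-0.15,"ax":0,"ay":0,"az":0},{"x":0,"y":0,"z":-0.1,"ax":0,"ay":0,"az":0},{"x":0,"y":0,"z":-0.09,"ax":0,"ay":0,"az":0},{"x":0,"y":0,"z":0,"ax":0,"ay":0,"az":0},{"x":0,"y":0,"z":0,"ax":0,"ay":0,"az":0},{"x":0,"y":0,"z":0,"ax":0,"ay":0,"az":0},{"x":0,"y":0,"z":0,"ax":0,"ay":0,"az":0}]'
python3 -m handwheel '[{"x":0,"y":0,"z":0,"ax":0,"ay":0,"az":0},{"x":0,"y":0,"z":0,"ax":0,"ay":0,"az":0},{"x":0,"y":0,"z":0,"ax":0,"ay":0,"az":0},{"x":0,"y":0,"z":0,"ax":0,"ay":0,"az":0},{"x":0,"y":0,"z":0,"ax":0,"ay":0,"az":0},{"x":0,"y":0,"z":0,"ax":0,"ay":0,"az":0},{"x":0,"y":0,"z":0,"ax":0,"ay":0,"az":0},{"x":0,"y":0,"z":0,"ax":0,"ay":0,"az":0},{"x":0,"y":0,"z":0,"ax":0,"ay":0,"az":0},{"x":0,"y":0,"z":0,"ax":0,"ay":0,"az":0}]' 0 80
```

```text
clock: 42.77
eef_pos: [0.5242, 0.3644, 0.0827]
ee_rot: [[0.997, -0.083, 0.002], [-0.083, -0.997, 0.001], [0.002, -0.001, -1.0]]
force: [0.8, -0.2, 0.3]
opening: 0.597
grasp_force: 0.0
clock: 43.6
eef_pos: [0.5236, 0.3641, 0.0816]
ee_rot: [[0.997, -0.083, 0.001], [-0.083, -0.997, 0.0], [0.001, -0.001, -1.0]]
force: [0.9, 0.3, 3.2]
opening: 0.145
grasp_force: 79.6
```

```bash
python3 -m handwheel '[{"x":0,"y":0,"z":0.15,"ax":0,"ay":0,"az":0},{"x":0,"y":0,"z":0.3,"ax":0,"ay":0,"az":0},{"x":0,"y":0,"z":0.35,"ax":0,"ay":0,"az":0},{"x":0,"y":0,"z":0.35,"ax":0,"ay":0,"az":0},{"x":0,"y":-0.3,"z":0,"ax":0,"ay":0,"az":0.028},{"x":0,"y":-0.35,"z":0,"ax":0,"ay":0,"az":0.028},{"x":0,"y":-0.35,"z":0,"ax":0,"ay":0,"az":0},{"x":0,"y":-0.35,"z":0,"ax":0,"ay":0,"az":0},{"x":0,"y":-0.35,"z":0,"ax":0,"ay":0,"az":0},{"x":0,"y":-0.35,"z":0,"ax":0,"ay":0,"az":0}]'
python3 -m handwheel '[{"x":0.02,"y":-0.35,"z":0,"ax":0,"ay":-0.039,"az":0},{"x":0.02,"y":-0.35,"z":0,"ax":0,"ay":-0.039,"az":0},{"x":0.02,"y":-0.35,"z":0,"ax":0,"ay":-0.039,"az":0},{"x":0.02,"y":-0.35,"z":0,"ax":0,"ay":-0.039,"az":0},{"x":0.02,"y":-0.12,"z":0,"ax":0,"ay":-0.039,"az":0},{"x":0.02,"y":0,"z":0,"ax":0,"ay":-0.039,"az":0},{"x":0,"y":0,"z":0,"ax":0,"ay":0,"az":0},{"x":0,"y":0,"z":0,"ax":0,"ay":0,"az":0},{"x":0,"y":0,"z":0,"ax":0,"ay":0,"az":0},{"x":0,"y":0,"z":0,"ax":0,"ay":0,"az":0}]'
python3 need.py
```

```text
clock: 44.43
eef_pos: [0.5217, 0.1572, 0.1948]
ee_rot: [[1.0, 0.002, -0.003], [0.002, -1.0, -0.001], [-0.003, 0.001, -1.0]]
force: [-0.0, -0.5, -1.4]
opening: 0.143
grasp_force: 79.0
clock: 45.27
eef_pos: [0.5356, 0.0075, 0.1962]
ee_rot: [[0.939, 0.003, 0.343], [0.003, -1.0, 0.0], [0.343, 0.0, -0.939]]
force: [-0.4, -0.2, -1.4]
opening: 0.148
grasp_force: 79.0
q [-0.1827 -0.0166  1.9501  0.0825  0.8651  1.3429] yaw 0.002680890338052737 tilt 0.3501511727778209
[ 0.0003  0.0001 -0.0017] tiltY 0.350151964487929
```

```bash
python3 -m handwheel '[{"x":0.05,"y":0,"z":-0.2,"ax":0,"ay":0,"az":0},{"x":0.05,"y":0,"z":-0.2,"ax":0,"ay":0,"az":0},{"x":0.06,"y":0,"z":-0.2,"ax":0,"ay":0,"az":0},{"x":0,"y":0,"z":-0.2,"ax":0,"ay":0,"az":0},{"x":0,"y":0,"z":-0.12,"ax":0,"ay":0,"az":0},{"x":0,"y":0,"z":-0.05,"ax":0,"ay":0,"az":0},{"x":0,"y":0,"z":0,"ax":0,"ay":0,"az":0},{"x":0,"y":0,"z":0,"ax":0,"ay":0,"az":0},{"x":0,"y":0,"z":0,"ax":0,"ay":0,"az":0},{"x":0,"y":0,"z":0,"ax":0,"ay":0,"az":0}]'
python3 -m handwheel '[{"x":0,"y":0,"z":0,"ax":0,"ay":0,"az":0},{"x":0,"y":0,"z":0,"ax":0,"ay":0,"az":0},{"x":0,"y":0,"z":0,"ax":0,"ay":0,"az":0},{"x":0,"y":0,"z":0,"ax":0,"ay":0,"az":0},{"x":0,"y":0,"z":0,"ax":0,"ay":0,"az":0},{"x":0,"y":0,"z":0,"ax":0,"ay":0,"az":0},{"x":0,"y":0,"z":0,"ax":0,"ay":0,"az":0},{"x":0,"y":0,"z":0,"ax":0,"ay":0,"az":0},{"x":0,"y":0,"z":0,"ax":0,"ay":0,"az":0},{"x":0,"y":0,"z":0,"ax":0,"ay":0,"az":0}]'
python3 need.py
```

```text
clock: 46.1
eef_pos: [0.5523, 0.0068, 0.1006]
ee_rot: [[0.938, 0.001, 0.346], [0.002, -1.0, -0.0], [0.346, 0.001, -0.938]]
force: [0.3, 0.2, -1.6]
opening: 0.147
grasp_force: 79.1
clock: 46.93
eef_pos: [0.5512, 0.0069, 0.0992]
ee_rot: [[0.939, 0.001, 0.344], [0.001, -1.0, 0.0], [0.344, 0.0, -0.939]]
force: [-0.2, -0.7, -1.5]
opening: 0.141
grasp_force: 79.1
q [-0.1773  0.1736  1.9858  0.102   0.6389  1.3208] yaw 0.0014200816331733249 tilt 0.3509288620012854
[ 0.0003  0.0006 -0.0008] tiltY 0.3509289205302554
```

```bash
python3 -m handwheel '[{"x":0.03,"y":0,"z":0,"ax":0,"ay":0,"az":0},{"x":0.03,"y":0,"z":0,"ax":0,"ay":0,"az":0},{"x":0.03,"y":0,"z":0,"ax":0,"ay":0,"az":0},{"x":0.03,"y":0,"z":0,"ax":0,"ay":0,"az":0},{"x":0.02,"y":0,"z":0,"ax":0,"ay":0,"az":0},{"x":0,"y":0,"z":0,"ax":0,"ay":0,"az":0},{"x":0,"y":0,"z":0,"ax":0,"ay":0,"az":0},{"x":0,"y":0,"z":0,"ax":0,"ay":0,"az":0},{"x":0,"y":0,"z":0,"ax":0,"ay":0,"az":0},{"x":0,"y":0,"z":0,"ax":0,"ay":0,"az":0}]'
python3 -m handwheel '[{"x":0.01,"y":0,"z":0,"ax":0,"ay":0,"az":0},{"x":0,"y":0,"z":0,"ax":0,"ay":0,"az":0},{"x":0.01,"y":0,"z":0,"ax":0,"ay":0,"az":0},{"x":0,"y":0,"z":0,"ax":0,"ay":0,"az":0},{"x":0.01,"y":0,"z":0,"ax":0,"ay":0,"az":0},{"x":0,"y":0,"z":0,"ax":0,"ay":0,"az":0},{"x":0.01,"y":0,"z":0,"ax":0,"ay":0,"az":0},{"x":0,"y":0,"z":0,"ax":0,"ay":0,"az":0},{"x":0,"y":0,"z":0,"ax":0,"ay":0,"az":0},{"x":0,"y":0,"z":0,"ax":0,"ay":0,"az":0}]'
```

```text
clock: 47.77
eef_pos: [0.5651, 0.0069, 0.0991]
ee_rot: [[0.939, 0.001, 0.344], [0.001, -1.0, 0.0], [0.344, 0.0, -0.939]]
force: [-0.0, -0.1, -2.3]
opening: 0.148
grasp_force: 79.1
clock: 48.6
eef_pos: [0.5692, 0.0069, 0.0992]
ee_rot: [[0.939, 0.001, 0.344], [0.001, -1.0, 0.0], [0.344, 0.0, -0.939]]
force: [-0.7, -0.6, -1.6]
opening: 0.145
grasp_force: 79.1
```

```bash
python3 -m handwheel '[{"x":0.01,"y":0,"z":0,"ax":0,"ay":0,"az":0},{"x":0,"y":0,"z":0,"ax":0,"ay":0,"az":0},{"x":0.01,"y":0,"z":0,"ax":0,"ay":0,"az":0},{"x":0,"y":0,"z":0,"ax":0,"ay":0,"az":0},{"x":0.01,"y":0,"z":0,"ax":0,"ay":0,"az":0},{"x":0,"y":0,"z":0,"ax":0,"ay":0,"az":0},{"x":0,"y":0,"z":0,"ax":0,"ay":0,"az":0},{"x":0,"y":0,"z":0,"ax":0,"ay":0,"az":0},{"x":0,"y":0,"z":0,"ax":0,"ay":0,"az":0},{"x":0,"y":0,"z":0,"ax":0,"ay":0,"az":0}]'
python3 -m handwheel '[{"x":0.01,"y":0,"z":0,"ax":0,"ay":0,"az":0},{"x":0,"y":0,"z":0,"ax":0,"ay":0,"az":0},{"x":0.01,"y":0,"z":0,"ax":0,"ay":0,"az":0},{"x":0,"y":0,"z":0,"ax":0,"ay":0,"az":0},{"x":0,"y":0,"z":0,"ax":0,"ay":0,"az":0},{"x":0,"y":0,"z":0,"ax":0,"ay":0,"az":0},{"x":0,"y":0,"z":0,"ax":0,"ay":0,"az":0},{"x":0,"y":0,"z":0,"ax":0,"ay":0,"az":0},{"x":0,"y":0,"z":0,"ax":0,"ay":0,"az":0},{"x":0,"y":0,"z":0,"ax":0,"ay":0,"az":0}]'
```

```text
clock: 49.43
eef_pos: [0.5722, 0.0069, 0.0992]
ee_rot: [[0.939, 0.001, 0.344], [0.001, -1.0, 0.0], [0.344, 0.0, -0.939]]
force: [0.5, 0.2, -1.9]
opening: 0.146
grasp_force: 79.1
clock: 50.27
eef_pos: [0.5742, 0.0069, 0.0992]
ee_rot: [[0.939, 0.001, 0.344], [0.001, -1.0, 0.0], [0.344, 0.0, -0.939]]
force: [-0.0, 0.1, -2.0]
opening: 0.148
grasp_force: 79.1
```

```bash
python3 -m handwheel '[{"x":0.01,"y":0,"z":0,"ax":0,"ay":0,"az":0},{"x":0,"y":0,"z":0,"ax":0,"ay":0,"az":0},{"x":0.01,"y":0,"z":0,"ax":0,"ay":0,"az":0},{"x":0,"y":0,"z":0,"ax":0,"ay":0,"az":0},{"x":0,"y":0,"z":0,"ax":0,"ay":0,"az":0},{"x":0,"y":0,"z":0,"ax":0,"ay":0,"az":0},{"x":0,"y":0,"z":0,"ax":0,"ay":0,"az":0},{"x":0,"y":0,"z":0,"ax":0,"ay":0,"az":0},{"x":0,"y":0,"z":0,"ax":0,"ay":0,"az":0},{"x":0,"y":0,"z":0,"ax":0,"ay":0,"az":0}]'
python3 -m handwheel '[{"x":0.01,"y":0,"z":0,"ax":0,"ay":0,"az":0},{"x":0,"y":0,"z":0,"ax":0,"ay":0,"az":0},{"x":0,"y":0,"z":0,"ax":0,"ay":0,"az":0},{"x":0,"y":0,"z":0,"ax":0,"ay":0,"az":0},{"x":0,"y":0,"z":0,"ax":0,"ay":0,"az":0},{"x":0,"y":0,"z":0,"ax":0,"ay":0,"az":0},{"x":0,"y":0,"z":0,"ax":0,"ay":0,"az":0},{"x":0,"y":0,"z":0,"ax":0,"ay":0,"az":0},{"x":0,"y":0,"z":0,"ax":0,"ay":0,"az":0},{"x":0,"y":0,"z":0,"ax":0,"ay":0,"az":0}]'
```

```text
clock: 51.1
eef_pos: [0.5756, 0.007, 0.0988]
ee_rot: [[0.94, 0.001, 0.342], [0.001, -1.0, 0.0], [0.342, 0.0, -0.94]]
force: [-4.3, -0.4, -1.1]
opening: 0.144
grasp_force: 79.5
clock: 51.93
eef_pos: [0.576, 0.007, 0.0986]
ee_rot: [[0.94, 0.002, 0.341], [0.002, -1.0, 0.0], [0.341, 0.0, -0.94]]
force: [-7.9, -0.8, 1.5]
opening: 0.146
grasp_force: 80.0
```

Contact came where predicted (0.5753). I'll repeat the hook test.

```bash
python3 -m handwheel '[{"x":-0.015,"y":0,"z":0,"ax":0,"ay":0,"az":0},{"x":-0.015,"y":0,"z":0,"ax":0,"ay":0,"az":0},{"x":0,"y":0,"z":0,"ax":0,"ay":0,"az":0},{"x":0,"y":0,"z":0.015,"ax":0,"ay":0,"az":0},{"x":0,"y":0,"z":0.015,"ax":0,"ay":0,"az":0},{"x":0,"y":0,"z":0,"ax":0,"ay":0,"az":0},{"x":0,"y":0,"z":0,"ax":0,"ay":0,"az":0},{"x":0,"y":0,"z":0,"ax":0,"ay":0,"az":0},{"x":0,"y":0,"z":0,"ax":0,"ay":0,"az":0},{"x":0,"y":0,"z":0,"ax":0,"ay":0,"az":0}]'
```

```text
clock: 52.77
eef_pos: [0.5746, 0.0068, 0.1009]
ee_rot: [[0.939, 0.001, 0.344], [0.001, -1.0, -0.0], [0.344, 0.0, -0.939]]
force: [6.8, -1.1, -16.0]
opening: 0.145
grasp_force: 79.3
```

```bash
python3 -m handwheel '[{"x":0,"y":0,"z":-0.018,"ax":0,"ay":0,"az":0},{"x":0,"y":0,"z":0,"ax":0,"ay":0,"az":0},{"x":0.017,"y":0,"z":0.002,"ax":0,"ay":0.016,"az":0},{"x":0.017,"y":0,"z":0.002,"ax":0,"ay":0.016,"az":0},{"x":0.017,"y":0,"z":0.002,"ax":0,"ay":0.016,"az":0},{"x":0,"y":0,"z":0,"ax":0,"ay":0,"az":0},{"x":0,"y":0,"z":0,"ax":0,"ay":0,"az":0},{"x":0,"y":0,"z":0,"ax":0,"ay":0,"az":0},{"x":0,"y":0,"z":0,"ax":0,"ay":0,"az":0},{"x":0,"y":0,"z":0,"ax":0,"ay":0,"az":0}]'
```

```text
clock: 53.6
eef_pos: [0.5795, 0.0068, 0.1014]
ee_rot: [[0.961, 0.001, 0.276], [0.001, -1.0, -0.0], [0.276, 0.001, -0.961]]
force: [0.4, 0.4, -1.6]
opening: 0.145
grasp_force: 81.7
```

Barely any load. Now I release, back out, come over the pad with closed fingers and start pressing.

```bash
python3 -m handwheel '[{"x":0,"y":0,"z":0,"ax":0,"ay":0,"az":0},{"x":0,"y":0,"z":0,"ax":0,"ay":0,"az":0},{"x":0,"y":0,"z":0,"ax":0,"ay":0,"az":0},{"x":0,"y":0,"z":0,"ax":0,"ay":0,"az":0},{"x":0,"y":0,"z":0,"ax":0,"ay":0,"az":0},{"x":-0.05,"y":0,"z":0.18,"ax":0,"ay":0,"az":0},{"x":-0.05,"y":0,"z":0.18,"ax":0,"ay":0,"az":0},{"x":-0.05,"y":0,"z":0.18,"ax":0,"ay":0,"az":0},{"x":0,"y":0,"z":0,"ax":0,"ay":0.06,"az":0},{"x":0,"y":0,"z":0,"ax":0,"ay":0.06,"az":0}]' 0.45
python3 -m handwheel '[{"x":0.2,"y":0,"z":0,"ax":0,"ay":0.03,"az":0},{"x":0.25,"y":0,"z":0,"ax":0,"ay":0.034,"az":0},{"x":0.24,"y":0,"z":0,"ax":0,"ay":0,"az":0},{"x":0,"y":0,"z":0,"ax":0,"ay":0,"az":0},{"x":0,"y":0,"z":0,"ax":0,"ay":0,"az":0},{"x":0,"y":0,"z":0,"ax":0,"ay":0,"az":0},{"x":0,"y":0,"z":-0.15,"ax":0,"ay":0,"az":0},{"x":0,"y":0,"z":-0.15,"ax":0,"ay":0,"az":0},{"x":0,"y":0,"z":-0.15,"ax":0,"ay":0,"az":0},{"x":0,"y":0,"z":0,"ax":0,"ay":0,"az":0}]' 0 40
python3 -m handwheel '[{"x":0,"y":0,"z":-0.02,"ax":0,"ay":0,"az":0},{"x":0,"y":0,"z":-0.02,"ax":0,"ay":0,"az":0},{"x":0,"y":0,"z":-0.02,"ax":0,"ay":0,"az":0},{"x":0,"y":0,"z":0,"ax":0,"ay":0,"az":0},{"x":0,"y":0,"z":0,"ax":0,"ay":0,"az":0},{"x":0,"y":0,"z":0,"ax":0,"ay":0,"az":0},{"x":0,"y":0,"z":0,"ax":0,"ay":0,"az":0},{"x":0,"y":0,"z":0,"ax":0,"ay":0,"az":0},{"x":0,"y":0,"z":0,"ax":0,"ay":0,"az":0},{"x":0,"y":0,"z":0,"ax":0,"ay":0,"az":0}]'
python3 -m handwheel '[{"x":0,"y":0,"z":-0.01,"ax":0,"ay":0,"az":0},{"x":0,"y":0,"z":-0.01,"ax":0,"ay":0,"az":0},{"x":0,"y":0,"z":-0.01,"ax":0,"ay":0,"az":0},{"x":0,"y":0,"z":-0.01,"ax":0,"ay":0,"az":0},{"x":0,"y":0,"z":0,"ax":0,"ay":0,"az":0},{"x":0,"y":0,"z":0,"ax":0,"ay":0,"az":0},{"x":0,"y":0,"z":0,"ax":0,"ay":0,"az":0},{"x":0,"y":0,"z":0,"ax":0,"ay":0,"az":0},{"x":0,"y":0,"z":0,"ax":0,"ay":0,"az":0},{"x":0,"y":0,"z":0,"ax":0,"ay":0,"az":0}]'
```

```text
clock: 54.43
eef_pos: [0.5638, 0.0068, 0.1569]
ee_rot: [[0.995, 0.001, 0.098], [0.001, -1.0, -0.001], [0.098, 0.001, -0.995]]
force: [-0.1, -0.0, -0.7]
opening: 0.449
grasp_force: 0.0
clock: 55.27
eef_pos: [0.6292, 0.0073, 0.1064]
ee_rot: [[1.0, 0.001, -0.005], [0.001, -1.0, 0.001], [-0.005, -0.001, -1.0]]
force: [-1.8, -0.2, -1.1]
opening: -0.002
grasp_force: 0.0
clock: 56.1
eef_pos: [0.634, 0.0068, 0.1046]
ee_rot: [[1.0, 0.001, 0.005], [0.001, -1.0, -0.0], [0.005, 0.0, -1.0]]
force: [0.9, -0.2, 2.9]
opening: 0.001
grasp_force: 1.3
clock: 56.93
eef_pos: [0.636, 0.0066, 0.1029]
ee_rot: [[1.0, 0.001, 0.01], [0.001, -1.0, -0.001], [0.01, 0.001, -1.0]]
force: [1.4, -0.1, 9.6]
opening: 0.004
grasp_force: 4.5
```

```bash
python3 -m handwheel '[{"x":0,"y":0,"z":-0.01,"ax":0,"ay":0,"az":0},{"x":0,"y":0,"z":-0.01,"ax":0,"ay":0,"az":0},{"x":0,"y":0,"z":0,"ax":0,"ay":0,"az":0},{"x":0,"y":0,"z":0,"ax":0,"ay":0,"az":0},{"x":0,"y":0,"z":0,"ax":0,"ay":0,"az":0},{"x":0,"y":0,"z":0,"ax":0,"ay":0,"az":0},{"x":0,"y":0,"z":0,"ax":0,"ay":0,"az":0},{"x":0,"y":0,"z":0,"ax":0,"ay":0,"az":0},{"x":0,"y":0,"z":0,"ax":0,"ay":0,"az":0},{"x":0,"y":0,"z":0,"ax":0,"ay":0,"az":0}]'
```

```text
clock: 57.77
eef_pos: [0.6372, 0.0066, 0.1018]
ee_rot: [[1.0, 0.001, 0.012], [0.001, -1.0, -0.001], [0.012, 0.001, -1.0]]
force: [2.7, 0.6, 9.9]
opening: 0.001
grasp_force: 5.2
```

```bash
python3 -m handwheel '[{"x":0,"y":0,"z":-0.01,"ax":0,"ay":0,"az":0},{"x":0,"y":0,"z":0,"ax":0,"ay":0,"az":0},{"x":0,"y":0,"z":0,"ax":0,"ay":0,"az":0},{"x":0,"y":0,"z":0,"ax":0,"ay":0,"az":0},{"x":0,"y":0,"z":0,"ax":0,"ay":0,"az":0},{"x":0,"y":0,"z":0,"ax":0,"ay":0,"az":0},{"x":0,"y":0,"z":0,"ax":0,"ay":0,"az":0},{"x":0,"y":0,"z":0,"ax":0,"ay":0,"az":0},{"x":0,"y":0,"z":0,"ax":0,"ay":0,"az":0},{"x":0,"y":0,"z":0,"ax":0,"ay":0,"az":0}]'
python3 -m handwheel '[{"x":0,"y":0,"z":-0.01,"ax":0,"ay":0,"az":0},{"x":0,"y":0,"z":0,"ax":0,"ay":0,"az":0},{"x":0,"y":0,"z":0,"ax":0,"ay":0,"az":0},{"x":0,"y":0,"z":0,"ax":0,"ay":0,"az":0},{"x":0,"y":0,"z":0,"ax":0,"ay":0,"az":0},{"x":0,"y":0,"z":0,"ax":0,"ay":0,"az":0},{"x":0,"y":0,"z":0,"ax":0,"ay":0,"az":0},{"x":0,"y":0,"z":0,"ax":0,"ay":0,"az":0},{"x":0,"y":0,"z":0,"ax":0,"ay":0,"az":0},{"x":0,"y":0,"z":0,"ax":0,"ay":0,"az":0}]'
```

```text
clock: 58.6
eef_pos: [0.6377, 0.0066, 0.1013]
ee_rot: [[1.0, 0.001, 0.014], [0.001, -1.0, -0.001], [0.014, 0.001, -1.0]]
force: [3.0, 0.9, 11.7]
opening: -0.001
grasp_force: 5.6
clock: 59.43
eef_pos: [0.633, 0.0069, 0.0958]
ee_rot: [[1.0, 0.001, 0.002], [0.001, -1.0, 0.0], [0.002, -0.0, -1.0]]
force: [0.2, 0.4, -0.0]
opening: -0.001
grasp_force: 0.0
```

It snapped. I'll confirm the seated pad height.

```bash
python3 -m handwheel '[{"x":0,"y":0,"z":-0.02,"ax":0,"ay":0,"az":0},{"x":0,"y":0,"z":-0.015,"ax":0,"ay":0,"az":0},{"x":0,"y":0,"z":0,"ax":0,"ay":0,"az":0},{"x":0,"y":0,"z":0,"ax":0,"ay":0,"az":0},{"x":0,"y":0,"z":-0.01,"ax":0,"ay":0,"az":0},{"x":0,"y":0,"z":0,"ax":0,"ay":0,"az":0},{"x":0,"y":0,"z":-0.01,"ax":0,"ay":0,"az":0},{"x":0,"y":0,"z":0,"ax":0,"ay":0,"az":0},{"x":0,"y":0,"z":0,"ax":0,"ay":0,"az":0},{"x":0,"y":0,"z":0,"ax":0,"ay":0,"az":0}]'
python3 -m handwheel '[{"x":0,"y":0,"z":0.3,"ax":0,"ay":0,"az":0},{"x":0,"y":0,"z":0.4,"ax":0,"ay":0,"az":0},{"x":-0.2,"y":0,"z":0.3,"ax":0,"ay":0,"az":0},{"x":-0.4,"y":0,"z":0.1,"ax":0,"ay":0,"az":0},{"x":-0.4,"y":0,"z":0.1,"ax":0,"ay":0,"az":0},{"x":-0.4,"y":0,"z":0,"ax":0,"ay":0,"az":0},{"x":-0.4,"y":0,"z":0,"ax":0,"ay":0,"az":0},{"x":0,"y":0,"z":0,"ax":0,"ay":0,"az":0},{"x":0,"y":0,"z":0,"ax":0,"ay":0,"az":0},{"x":0,"y":0,"z":0,"ax":0,"ay":0,"az":0}]'
python3 - <<'E'
from h import *
im=look("n","scene"); cv2.imwrite("pics/n.png",cv2.resize(im[100:340,120:440,::-1],(800,600),interpolation=cv2.INTER_CUBIC))
t=look("n","top")
for n,I in(("scene",im),("top",t)):
    for c in("red","green"):
        for ce,a,P in blobs(n,I,c,smin=90):
            w=cast(n,*ce,.1)
            if .55<w[0]<.72 and -.03<w[1]<.2: print(n,c,ce,a,w[:2])
E
```

```text
clock: 60.27
eef_pos: [0.6342, 0.0069, 0.092]
ee_rot: [[1.0, 0.001, 0.005], [0.001, -1.0, -0.0], [0.005, 0.0, -1.0]]
force: [-1.2, -0.7, 5.5]
opening: 0.001
grasp_force: 3.5
clock: 61.1
eef_pos: [0.4538, 0.0068, 0.2109]
ee_rot: [[1.0, 0.001, 0.005], [0.001, -1.0, -0.0], [0.005, 0.0, -1.0]]
force: [0.6, 0.1, 0.2]
opening: 0.0
grasp_force: 0.0
scene red [319.00787402 249.47244094] 254 [0.61369495 0.15230856]
scene red [329.55862069 268.45517241] 145 [0.63972106 0.19080826]
scene red [305.48888889 276.42222222] 135 [0.67864221 0.16744465]
scene red [300.83870968 295.66666667] 186 [0.71585816 0.18376321]
scene green [258.67195767 217.75661376] 189 [0.61376064 0.01366053]
scene green [267.66964286 237.23214286] 112 [0.64445031 0.05968273]
scene green [280.8        234.57142857] 35 [0.62458775 0.07508325]
scene green [246.80769231 242.80769231] 78 [0.67813489 0.03773369]
scene green [243.81294964 261.53956835] 139 [0.71556831 0.0622906 ]
top red [206.22727273 182.80681818] 88 [0.59741566 0.1465289 ]
```

View pics/n.png

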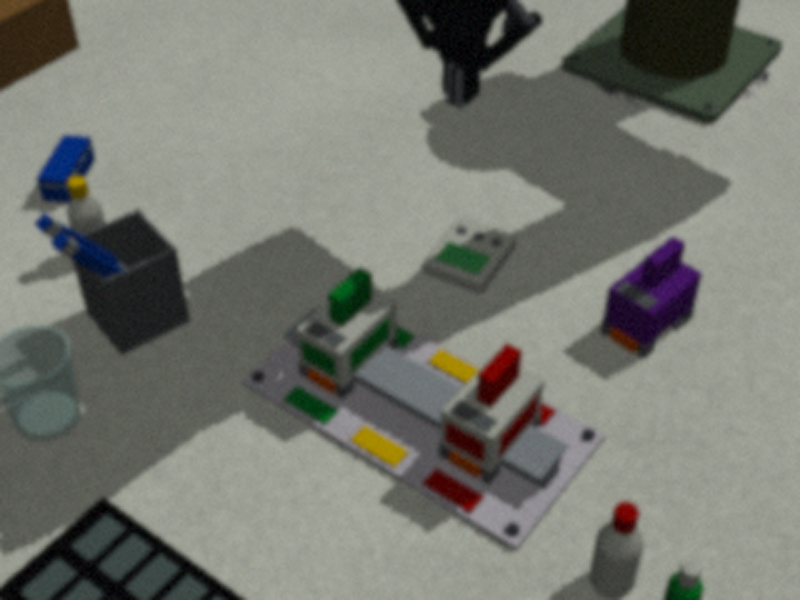

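Both modules sit level in their colour bays (green at 345,330; red at 490,410 in the picture), and both paddles stand in the cup. The bystanders and the purple decoy are untouched, and the robot is clear.

```bash
python3 -c "
from bench import bot
print(bot.job_done())"
```

```text
the job is handed in; nothing more can be done
None
```

I handed the job in at about 61 s: the red and green modules are clicked into their own bays, both paddles stand blade down in the cup, and no yellow module or third paddle was in view; the hand-in gave no verdict.

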